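# Slide the measuring cylinder under the burette

## Robot

A 6-joint arm with a two-finger parallel gripper is mounted at the origin on the work surface. World frame = base frame: x ahead of the robot, y to its left, z up, the work surface at z = 0. Lengths are in mm, angles in rad, forces in N, time in s.
With the tool pointing down it reaches from about 350 to 775 mm from the base axis. Payload 7.3 kg.
Tool frame: the origin (TCP) lies between the finger pads; the fingertips stand 25 mm ahead of it and the grasp point (between the pads) lies 6 mm ahead of it; z points along the fingers, y is the direction in which the jaws open and shut (so a half turn about z gives the same grasp; the last joint's range is limited). The gripper opens to 92 mm and grips with 3 to 60 N. Pads are 19 mm wide; open, the fingers measure 130 mm over their backs; the gripper's body (75 mm by 190 mm) begins 47 mm behind the grasp point.
Start: joints at [1.153, 0.342, 1.524, -0, 1.275, -0.146], TCP at [140.928, 505.749, 251.741] pointing down, gripper open.
Joint ranges: [-2.53, 2.53], [-0.77, 2.02], [0.04, 2.7], [-1, 4.14], [0.28, 2.66], [-3.11, 3.11]. Speed limits (rad/s): [2.57, 2.57, 3.14, 3.14, 3.14, 3.14].

## Interface

Orientations are given as [roll, pitch, yaw] about the fixed x, y, z axes, in that order (R = Rz(yaw) Ry(pitch) Rx(roll)).
In Python, from plant import get_obs, capture, calibration, close_job gives the robot as it stands. The module is installed in compiled form; this text tells all that it offers.
- The arm moves only by the shell command python3 -m jog 'ROWS'. ROWS is JSON, one flat list of numbers, 5 for each row, row after row: the closure, from 0 (fully open) to 1 (shut), then the shift along the tool's x, y, z in mm, then the turn about the tool's z in degrees. In form: [fingers, tx, ty, tz, yaw, fingers, tx, ty, tz, yaw, ...]. A call has 1 to 5 rows; each row shifts and turns the pose as measured when the row begins, along the tool's axes as they then stand; what a row does not reach is not made up. A row lasts 1/10 s, in which the tool goes at most 50 mm and 8.59 degrees, less where a joint would pass 70% of its speed; a pose out of reach is approached as far as the arm can. A call is refused whole if a number of a shift passes 50 or a number of a turn 8.59, either way. A call with a gripper value outside its range is refused whole. The fingers move at their own pace and stop on an object; the grip force is fixed at half the most. Time passes only in rows, so rows that do not move let the fingers close. It gives the time, the measured TCP pose, the force and the opening at its end, in the units of the state.
- get_obs(): the state, without advancing time (a new reading comes with each control period).
- capture(name): name is "side" or "top"; returns (picture, depth): 384x512x3 uint8, red, green, blue; 384x512 float32, mm along the optical axis (not along the pixel's ray), 0 where there is no reading.
- calibration(name): a dict with "fovy" (degrees; the focal length in pixels is half the picture's height over the tangent of half this angle, whatever the lens; pixels are square), "cx", "cy" (the principal point, pixels), "R" (3x3) and "t" (3): a world point X has camera coordinates R X + t. Camera axes: x right, y down, z forward; pixel columns grow to the right and rows downward; lengths in mm; the calibration is good to about 2 mm. A picture is of the moment at which its call begins. calibration takes no time and is no camera call.
- close_job(): hands the job in, once; it reports no verdict.
The state is a dict: "time": time; "joint_positions": joint angles; "dq": joint speeds; "tau": joint torques, N m; "tool_pos": TCP position; "tcp_rot": TCP orientation; "contact_force": force on the tool from outside, world axes, zero at the start; "moment": the same for the moment, N m; "grip_width": finger opening in mm.
Only numpy, scipy, OpenCV 4.12 (cv2) and the standard library are available. Lean on these libraries where they do the work, as an engineer would, in place of code of your own. Each camera call takes 0.05 s, during which the arm holds its last target.

## Task

Push the measuring cylinder with the blue foot across the bench into the horseshoe foot of the burette stand until it is fully home against the back, standing upright under the burette tip. Slide it gently by its blue foot only: do not grip, tip or lift it, keep off the glass, and leave everything else where it stands.

Things in the scene. Friction and masses are not known exactly. Their poses are not given: they have to be found in the camera images.
- blue_cyl: The measuring cylinder to slide, loose, 150-250 g, 200 mm tall. Origin: centre of its underside, z up along the glass. Blue plastic foot to push on: a round disc 64 mm in diameter, 16 mm high, and above it a collar 36 mm in diameter from 16 to 40 mm height. Above that the glass tube, 27 mm in diameter (lip 32 mm), to 200 mm. Pushed high up, it tips over.
- blue_cyl_glass: The glass tube of the blue-footed cylinder, fixed to its foot: not to be touched. Origin on the tube's axis at its lower end, 40 mm above the underside of the foot.
- home (a point): Point on the bench where the centre of the blue foot's underside is when fully home. Fixed; place and yaw vary between episodes. +x is level, straight into the horseshoe, away from its open mouth; z up. The dark steel horseshoe is fixed, 18 mm high; its flat back wall is at x = +32.5 mm (solid on to +118 mm), its straight arms (18 mm thick) have inner faces at y = +-35.5 mm, from the back to x = -15 mm.
- mouth (a point): Middle of the horseshoe's open mouth, on the bench, 45 mm in front of home (its x = -45 mm), same axes. From home's x = -15 mm the arms splay outward to this line as a lead-in, where the inner faces are about 110 mm apart and the outer edges about 140 mm.
- burette_tip (a point): Lower tip of the burette, 222 mm above home. The fixed burette rises on this vertical to 420 mm above the bench, 20 mm in diameter (holder 32 mm, red tap crossbar 30 mm long at 252 mm height), held by an arm at 315 mm height from a 12 mm steel rod that stands 95 mm behind (home's x = +95 mm), 418 mm tall.
- orange_cyl: A second measuring cylinder of the same shape and size but with an orange foot, loose; to be left alone. Origin at the centre of its underside.
- red_bottle: Bystander: red bottle with a cork, 60 mm in diameter, 164 mm tall, loose. Origin at the centre of its underside.
- yellow_bottle: Bystander: yellow bottle with a dark rubber stopper, 60 mm in diameter, 164 mm tall, loose. Origin at the centre of its underside.
- beaker: Bystander: glass beaker, 72 mm in diameter, 90 mm tall, loose. Origin at the centre of its underside.
- white_bottle: Bystander: white plastic bottle, 60 mm in diameter, 150 mm tall, loose. Origin at the centre of its underside.
- marker: Bystander: white marker pen with a red cap lying on the bench, about 143 mm long, 14 mm high, loose. Origin under the middle of its white barrel, x along it.

How it is judged:
By the outcome, as a careful person would: the job done as asked, in the order asked, and still so for the second after the job is handed in, with the robot touching nothing.
It also fails if it takes over 64 s, if anything falls off the work surface, if the arm or the gripper's body presses on something with over 40 N, if the wrist force passes 120 N, or if a joint passes its speed limit or range.

## Working session

There is one attempt and no reset: what is moved stays moved. The work goes in short steps, Python scripts to look and compute and a shell command to move; the robot and the scene stay as the last step left them, time stands still between calls to the robot, and variables do not carry over. Pictures are saved under pics/ and viewed, and the job is handed in when it is done.

```bash
mkdir -p pics; cat > h.py <<'E'
import numpy as np, cv2
from plant import get_obs, capture, calibration, close_job
def cal(n):
    c=calibration(n); f=192/np.tan(np.radians(c["fovy"])/2); return f,c["cx"],c["cy"],np.array(c["R"]),np.array(c["t"])
def ray_z(n,u,v,z):
    f,cx,cy,R,t=cal(n); d=R.T@np.array([(u-cx)/f,(v-cy)/f,1]); o=-R.T@t
    return o+d*(z-o[2])/d[2]
def dep(n,u,v,D):
    f,cx,cy,R,t=cal(n); return R.T@(np.array([(u-cx)/f,(v-cy)/f,1])*D-t)
def proj(n,X):
    f,cx,cy,R,t=cal(n); p=R@np.array(X,float)+t; return f*p[0]/p[2]+cx,f*p[1]/p[2]+cy
E
python3 - <<'E'
from h import *
print(get_obs())
for n in("side","top"):
    im,d=capture(n); cv2.imwrite(f"pics/{n}0.png",cv2.resize(im[:,:,::-1],None,fx=1.5,fy=1.5,interpolation=cv2.INTER_CUBIC)); np.savez(f"{n}0.npz",im=im,d=d)
    f,cx,cy,R,t=cal(n); print(n,f,cx,cy,-R.T@t,R)
E
```

```text
{'time': 0.0, 'joint_positions': array([ 1.15300075e+00,  3.42739342e-01,  1.52500739e+00,  1.13317050e-05,
        1.27540388e+00, -1.45982534e-01]), 'dq': array([-3.39259757e-04, -2.17643004e-04,  7.25834351e-04, -2.68930098e-04,
       -8.03704678e-05,  4.65976678e-04]), 'tau': array([-3.22674678e-04, -4.31245780e+01, -2.44219530e+01,  7.17312307e-02,
        5.60596841e-02, -1.43399507e-04]), 'tool_pos': array([140.76781017, 505.39650392, 251.03967105]), 'tcp_rot': array([-3.14005284e+00, -2.37348795e-04,  2.86977612e+00]), 'contact_force': array([-0.07500121, -0.45506004,  0.46640557]), 'moment': array([-0.02972596,  0.02150786,  0.0525247 ]), 'grip_width': 92.08661259201489}
side 491.0118322164455 248.73209796593693 193.3390487431598 [ 212.85106867 1281.54969769  988.48006474] [[-0.95610195 -0.29269778  0.01403819]
 [-0.16738718  0.50619666 -0.84601801]
 [ 0.2405215  -0.81122928 -0.53296947]]
top 395.0607171097861 257.53298358839123 187.27385695192353 [ 508.58771133   22.87920132 1236.18261182] [[ 0.01080946 -0.99964543  0.02433447]
 [-0.99788131 -0.01234539 -0.06387861]
 [ 0.06415638 -0.02359242 -0.99766094]]
```

View pics/side0.png

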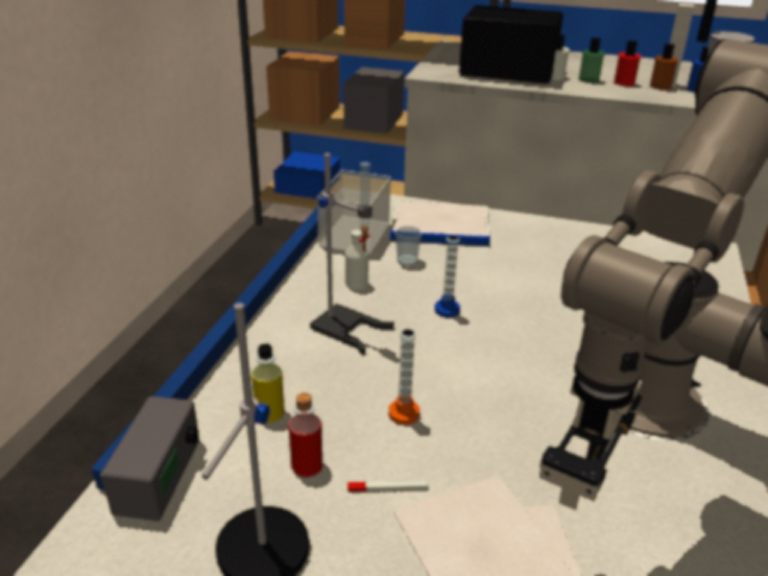

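View pics/top0.png

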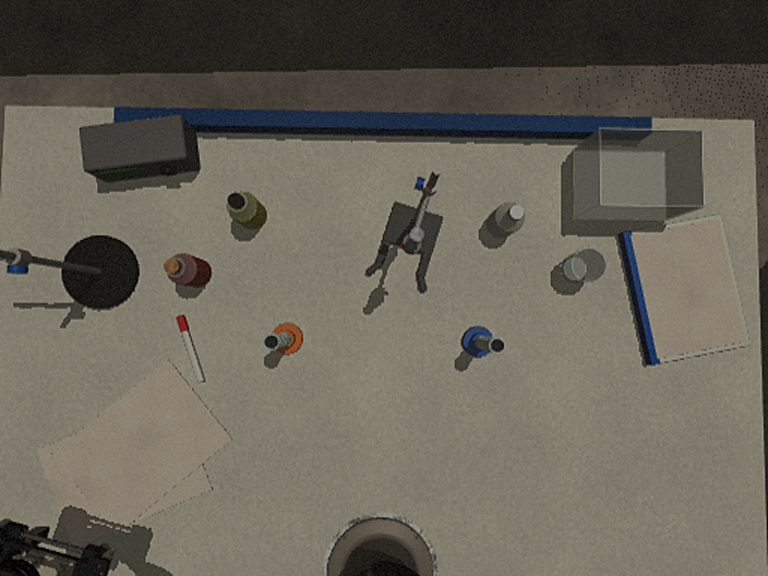

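The top view shows the horseshoe at about (410,240), the blue foot at (478,341) and the orange foot at (288,338). I'll enlarge both.

```bash
python3 - <<'E'
from h import *
im=np.load("top0.npz")["im"]
def crop(x0,x1,y0,y1,s,fn):
    c=cv2.resize(im[y0:y1,x0:x1,::-1],None,fx=s,fy=s,interpolation=cv2.INTER_CUBIC)
    c=cv2.convertScaleAbs(c,alpha=1.8)
    for i in range(x0,x1,10): cv2.line(c,((i-x0)*s,0),((i-x0)*s,5),(0,0,255),1); cv2.putText(c,str(i),((i-x0)*s,16),0,.35,(0,0,255))
    for i in range(y0,y1,10): cv2.line(c,(0,(i-y0)*s),(5,(i-y0)*s),(0,0,255),1); cv2.putText(c,str(i),(6,(i-y0)*s+4),0,.35,(0,0,255))
    cv2.imwrite(fn,c)
crop(235,315,110,200,6,"pics/c_horse.png")
crop(295,350,205,255,10,"pics/c_blue.png")
E
```

```text
(no output)
```

View pics/c_horse.png

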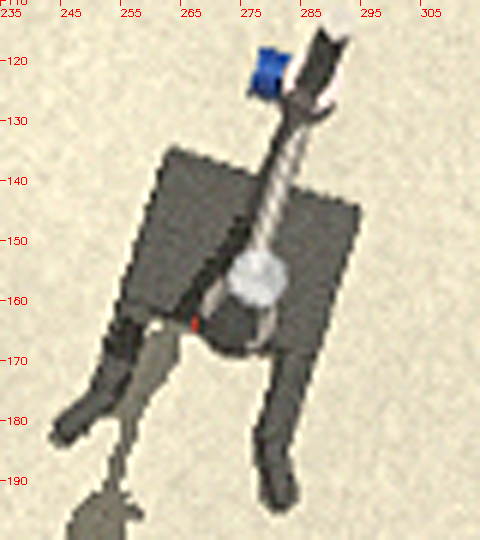

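View pics/c_blue.png

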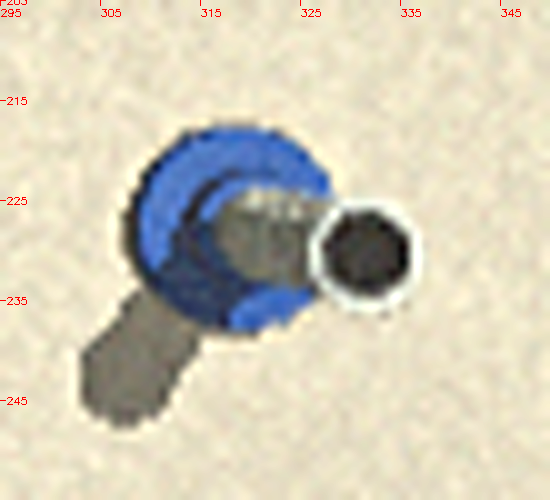

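```bash
cat >> h.py <<'E'
def poly_h(x,y,yaw,z=18):
    P=[(118,53.5),(118,-53.5),(-15,-53.5),(-45,-70),(-45,-55),(-15,-35.5),(32.5,-35.5),(32.5,35.5),(-15,35.5),(-45,55),(-45,70),(-15,53.5)]
    c,s=np.cos(yaw),np.sin(yaw)
    return [(x+c*a-s*b,y+s*a+c*b,z) for a,b in P]
E
python3 - <<'E'
from h import *
from scipy.optimize import minimize
z=np.load("top0.npz"); im=z["im"]; d=z["d"]
# corners
bl=ray_z("top",263.2,134.2,18); br=ray_z("top",294.5,144.2,18)
print("corners",bl,br,"width",np.linalg.norm(bl-br))
m=(bl+br)/2; e=(bl-br)[:2]; n=np.array([e[1],-e[0]])/np.linalg.norm(e); yaw=np.arctan2(n[1],n[0]); h0=m[:2]-118*n
print("home0",h0,np.degrees(yaw))
g=im.astype(float).max(2); W=np.array(im[100:210,225:320]).astype(float).max(2)
sub=cv2.resize(im[100:210,225:320],None,fx=4,fy=4,interpolation=cv2.INTER_CUBIC).max(2)
dark=(sub<75).astype(np.uint8)
print(np.percentile(sub,[5,20,50,80]))
def mask(p):
    out=np.zeros_like(dark)
    for zz in(0,18):
        q=np.array([proj("top",X) for X in poly_h(*p,z=zz)]); q=((q-[225,100]+.5)*4-.5)
        cv2.fillPoly(out,[np.round(q*16).astype(np.int32)],1,shift=4)
    return out
def cost(p): 
    return np.sum(mask([p[0],p[1],p[2]/50])!=dark)
best=None
for dy in(-.1,0,.1):
  r=minimize(cost,[h0[0],h0[1],(yaw+dy)*50],method="Nelder-Mead",options=dict(initial_simplex=[[h0[0]+a,h0[1]+b,(yaw+dy)*50+c] for a,b,c in((5,5,0),(-5,3,2),(3,-6,-2),(-3,-3,3))]))
  print(r.x,np.degrees(r.x[2]/50),r.fun,dark.sum())
  if best is None or r.fun<best.fun: best=r
p=best.x; p=[p[0],p[1],p[2]/50]; np.save("home.npy",p)
c=cv2.resize(im[100:210,225:320,::-1],None,fx=6,fy=6,interpolation=cv2.INTER_CUBIC)
c=cv2.convertScaleAbs(c,alpha=1.8)
q=np.array([proj("top",X) for X in poly_h(*p)]); q=(q-[225,100]+.5)*6
cv2.polylines(c,[q.astype(np.int32)],True,(0,255,0),1)
cv2.imwrite("pics/fit_h.png",c)
# blue
for (u,v) in((318.4,227.4),): print("blue",ray_z("top",u,v,16))
hsv=cv2.cvtColor(im,cv2.COLOR_RGB2HSV)
mk=(hsv[...,0]>100)&(hsv[...,0]<130)&(hsv[...,1]>90); mk[:200]=0; mk[:,400:]=0
vv,uu=np.nonzero(mk); print(len(vv),uu.min(),uu.max(),vv.min(),vv.max())
P=np.array([dep("top",u,v,d[v,u]) for u,v in zip(uu,vv)])
print("blue z",np.percentile(P[:,2],[5,25,50,75,95]), P[:,:2].min(0),P[:,:2].max(0))
E
```

```text
corners [752.99342281 -21.8121828   18.        ] [ 722.99531551 -119.8221473    18.        ] width 102.49799794543644
home0 [625.16118175 -36.28208405] -17.017883495924902
[ 51. 124. 130. 134.]
[625.0293757  -35.83919401 -14.76048339] -16.914268035771205 8824.0 23816Traceback (most recent call last):
  File "<stdin>", line 23, in <module>
    res = _minimize_neldermead(fun, x0, args, callback, bounds=bounds,
                               **options)
    fxcc = func(xcc)
    fx = function(np.copy(x), *(wrapper_args + args))
  File "<stdin>", line 20, in cost
  File "<stdin>", line 16, in mask
  File "h.py", line 11, in proj
    f,cx,cy,R,t=cal(n); p=R@np.array(X,float)+t; return f*p[0]/p[2]+cx,f*p[1]/p[2]+cy
                ~~~^^^
  File "h.py", line 4, in cal
    c=calibration(n); f=192/np.tan(np.radians(c["fovy"])/2); return f,c["cx"],c["cy"],np.array(c["R"]),np.array(c["t"])
ValueError: time passes only in moves, steps and waits
```

```bash
sed -i 's/^def cal(n):/import functools\n@functools.cache\ndef cal(n):/' h.py
python3 - <<'E'
from h import *
from scipy.optimize import minimize
z=np.load("top0.npz"); im=z["im"]; d=z["d"]
h0=[625.2,-36.3]; yaw=np.radians(-17)
sub=cv2.resize(im[100:210,225:320],None,fx=4,fy=4,interpolation=cv2.INTER_CUBIC).max(2)
dark=(sub<95).astype(np.uint8)
# ignore: burette/shadow zone
c4=lambda u,v:(int((u-225+.5)*4),int((v-100+.5)*4))
ign=np.zeros_like(dark)
for poly in ([(274,110),(297,110),(287,150),(284,170),(262,170),(264,150)],[(235,190),(262,190),(268,160),(256,162),(250,180)]):
    pass
cv2.fillPoly(ign,[np.array([c4(*q) for q in [(272,105),(298,105),(292,130),(284,140),(284,172),(264,168),(262,160),(270,135)]])],1)
def mask(p):
    out=np.zeros_like(dark)
    for zz in(0,18):
        q=np.array([proj("top",X) for X in poly_h(*p,z=zz)]); q=((q-[225,100]+.5)*4-.5)
        cv2.fillPoly(out,[np.round(q*16).astype(np.int32)],1,shift=4)
    return out
def cost(p): return np.sum((mask([p[0],p[1],p[2]/50])!=dark)&(ign==0))
best=None
for dy in(-.1,0,.1):
  r=minimize(cost,[h0[0],h0[1],(yaw+dy)*50],method="Nelder-Mead",options=dict(initial_simplex=[[h0[0]+a,h0[1]+b,(yaw+dy)*50+c] for a,b,c in((5,5,0),(-5,3,2),(3,-6,-2),(-3,-3,3))]))
  print(r.x,np.degrees(r.x[2]/50),r.fun,dark.sum())
  if best is None or r.fun<best.fun: best=r
p=best.x; p=[p[0],p[1],p[2]/50]; np.save("home.npy",p)
c=cv2.resize(im[100:210,225:320,::-1],None,fx=6,fy=6,interpolation=cv2.INTER_CUBIC)
c=cv2.convertScaleAbs(c,alpha=1.8)
q=np.array([proj("top",X) for X in poly_h(*p)]); q=(q-[225,100]+.5)*6
cv2.polylines(c,[q.astype(np.int32)],True,(0,255,0),1)
cv2.imwrite("pics/fit_h.png",c)
print("blue",ray_z("top",318.4,227.4,16))
hsv=cv2.cvtColor(im,cv2.COLOR_RGB2HSV)
mk=(hsv[...,0]>100)&(hsv[...,0]<130)&(hsv[...,1]>90); mk[:200]=0; mk[:,400:]=0
vv,uu=np.nonzero(mk); print(len(vv),uu.min(),uu.max(),vv.min(),vv.max())
P=np.array([dep("top",u,v,d[v,u]) for u,v in zip(uu,vv)])
print("blue z",np.percentile(P[:,2],[5,25,50,75,95]), P[:,:2].min(0),P[:,:2].max(0))
# burette top, rod
for n,u,v in(("burtop",277,155.5),): print(n,ray_z("top",u,v,420))
print("bench depth z", dep("top",200,230,d[230,200]), dep("top",300,270,d[270,300]))
for n,u,v,zt in (("orange",191,225.5,16),("white",344,141,150),("beaker",383,179,90)): print(n,ray_z("top",u,v,zt))
E
```

```text
[625.65187169 -36.33820945 -14.74674046] -16.898519794571065 5069.0 26707
[625.58607593 -36.04870019 -14.83272751] -16.997053695398364 5043.0 26707
[625.35375465 -36.06329332 -14.90481538] -17.079660317213648 5041.0 26707
blue [ 465.24880942 -195.27754433   16.        ]
250 0 327 218 383
blue z [ 11.92902857  15.45299876  18.08826079  41.77821422 399.29620938] [  61.17788079 -224.93058108] [508.58771133 566.4432229 ]
burtop [627.92579566 -36.28336552 420.        ]
bench depth z [453.69891923 168.94203666  15.74306147] [ 332.85878295 -140.60986461    2.47386183]
orange [467.16291111 196.67522323  16.        ]
white [ 710.86304863 -242.84960565  150.        ]
beaker [ 611.18148403 -372.25845797   90.        ]
```

View pics/fit_h.png

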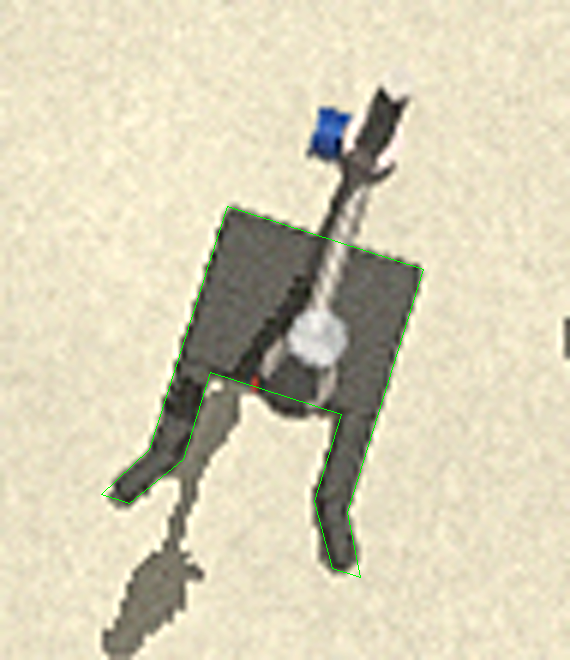

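The fit gives home ≈ (626, −36), yaw ≈ −17°, and the blue foot at ≈ (465, −195). The burette top seen at (277,155) agrees with home to 2 mm. The gripper body is bulky next to a 200 mm tall glass, so I'll look at its real shape first.

```bash
python3 - <<'E'
from h import *
z=np.load("side0.npz"); im=z["im"]; d=z["d"]
c=cv2.resize(im[190:340,340:512,::-1],None,fx=4,fy=4,interpolation=cv2.INTER_CUBIC); c=cv2.convertScaleAbs(c,alpha=2.2)
cv2.imwrite("pics/grip_side.png",c)
o=get_obs(); p=o["tool_pos"]
from scipy.spatial.transform import Rotation as Ro
R=Ro.from_euler("xyz",o["tcp_rot"]).as_matrix(); print(R.round(3))
for n in("side","top"):
    d=np.load(n+"0.npz")["d"]; f,cx,cy,Rc,t=cal(n)
    v,u=np.mgrid[:384,:512]; D=d.astype(float); ok=D>0
    C=np.stack([(u-cx)/f*D,(v-cy)/f*D,D],-1)[ok]; X=(C-t)@Rc
    L=(X-p)@R; k=(np.abs(L[:,0])<130)&(np.abs(L[:,1])<150)&(L[:,2]<40)&(L[:,2]>-250); L=L[k]
    print(n)
    for z0 in range(-240,40,20):
        q=L[(L[:,2]>=z0)&(L[:,2]<z0+20)]
        if len(q)>3: print(z0,len(q),np.percentile(q[:,:2],[3,97],axis=0).round(0).T.tolist())
E
```

```text
[[-0.963  0.268 -0.001]
 [ 0.268  0.963 -0.001]
 [ 0.    -0.001 -1.   ]]
side
-240 406 [[-30.0, 38.0], [11.0, 40.0]]
-220 381 [[-30.0, 39.0], [10.0, 41.0]]
-200 427 [[-32.0, 39.0], [6.0, 42.0]]
-180 268 [[-31.0, 40.0], [10.0, 42.0]]
-160 423 [[-31.0, 37.0], [2.0, 39.0]]
-140 120 [[-33.0, 38.0], [-39.0, 24.0]]
-120 233 [[-19.0, 27.0], [-2.0, 20.0]]
-100 913 [[-29.0, 35.0], [-69.0, 97.0]]
-80 521 [[-31.0, 38.0], [-73.0, 98.0]]
-60 439 [[-31.0, 38.0], [-49.0, 91.0]]
-40 8 [[-30.0, 31.0], [85.0, 88.0]]
-20 92 [[-8.0, 12.0], [-46.0, 68.0]]
0 104 [[-9.0, 13.0], [-46.0, 67.0]]
top
-200 29 [[-40.0, -36.0], [-12.0, 2.0]]
-180 61 [[-40.0, -35.0], [-19.0, 10.0]]
-160 237 [[-37.0, -26.0], [-46.0, 19.0]]
-140 86 [[-37.0, -23.0], [-49.0, 10.0]]
-120 62 [[-24.0, -17.0], [-50.0, 13.0]]
-100 586 [[-36.0, -10.0], [-92.0, 61.0]]
-80 438 [[-37.0, 7.0], [-92.0, 72.0]]
-60 285 [[-37.0, 2.0], [-86.0, 81.0]]
-40 18 [[-11.0, 9.0], [46.0, 50.0]]
-20 34 [[-12.0, 8.0], [44.0, 62.0]]
0 58 [[-12.0, 1.0], [-60.0, 60.0]]
20 9 [[-11.0, 5.0], [-50.0, 50.0]]
```

View pics/grip_side.png

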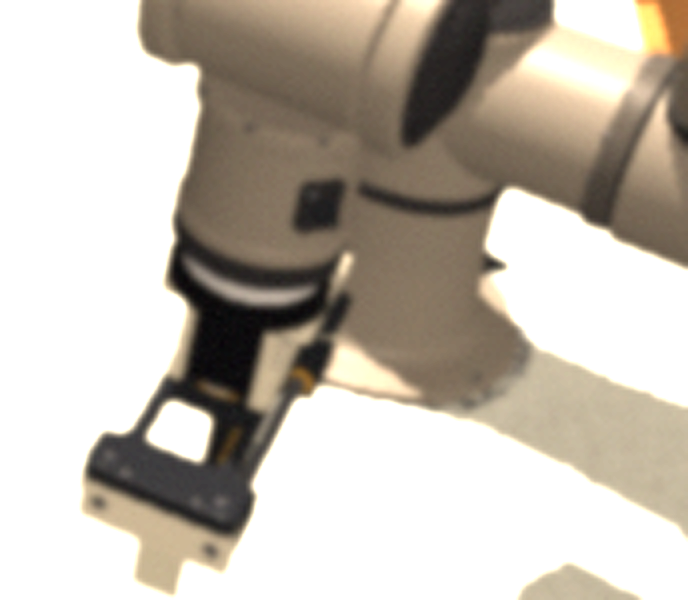

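```bash
cat >> h.py <<'E'
from scipy.spatial.transform import Rotation as Ro
def cloud(n,d):
    f,cx,cy,Rc,t=cal(n); v,u=np.mgrid[:384,:512]; D=d.astype(float); ok=D>0
    C=np.stack([(u-cx)/f*D,(v-cy)/f*D,D],-1)[ok]; return (C-t)@Rc
def toolcloud(n,d):
    o=get_obs(); R=Ro.from_euler("xyz",o["tcp_rot"]).as_matrix()
    return (cloud(n,d)-o["tool_pos"])@R
E
python3 - <<'E'
from h import *
L=np.vstack([toolcloud(n,np.load(n+"0.npz")["d"]) for n in("side","top")])
L=L[(np.abs(L[:,0])<60)&(np.abs(L[:,1])<115)]
for a,b in((-140,-112),(-112,-96),(-96,-80),(-80,-64),(-64,-50),(-50,-38),(-38,-10),(-10,30)):
    q=L[(L[:,2]>=a)&(L[:,2]<b)]
    H,_,_=np.histogram2d(q[:,0],q[:,1],bins=[np.arange(-55,61,10),np.arange(-110,111,10)])
    print("z",a,b); 
    for r,x in zip(H,range(-50,60,10)): print(f"{x:4d} "+"".join("." if k==0 else ("+" if k<4 else "#") for k in r))
E
```

```text
z -140 -112
 -50 ......................
 -40 ......###+##+.........
 -30 .....+#+##..#+........
 -20 .....+#+.+#.#+........
 -10 ............#.+.......
   0 ............#.+.......
  10 ............#.+.......
  20 ...........+##........
  30 ..........+.#+........
  40 ......####++#.........
  50 ......................
z -112 -96
 -50 ......................
 -40 ......................
 -30 ........+.+...........
 -20 .....+#######+........
 -10 .....++.....#.........
   0 ............#.........
  10 ............#.........
  20 ..........++##........
  30 .........+###.........
  40 ......................
  50 ......................
z -96 -80
 -50 ......................
 -40 .###+............+++..
 -30 .#######+#######+####.
 -20 .####################.
 -10 ..#####.....##...####.
   0 .....+......##...####.
  10 ............##...####.
  20 ............#########.
  30 .+###.++++###+#######.
  40 ..##+.............###.
  50 ......................
z -80 -64
 -50 ......................
 -40 .###+#.........+###+..
 -30 .#.####+####+#+####+#.
 -20 .#.++#++#++#######+.#+
 -10 .+.........++#.+
[... 745 characters left out ...]
......#+.
  40 ..++++#..........++#+.
  50 ......................
z -38 -10
 -50 ......................
 -40 ......................
 -30 ......................
 -20 ......................
 -10 ......+........#+#....
   0 ......+........#+#....
  10 ...............+.#....
  20 ......................
  30 ......................
  40 ......................
  50 ......................
z -10 30
 -50 ......................
 -40 ......................
 -30 ......................
 -20 ......................
 -10 ....+##........###+...
   0 ......#........#.#....
  10 ......+........###....
  20 ......................
  30 ......................
  40 ......................
  50 ......................
```

The measured gripper body extends ±37 mm in tool x and ±95 mm in tool y, starting about 66 mm above the fingertips. A strictly vertical tool would therefore overhang the glass before a finger reached the foot. The fingers need to lean about 15–20° forward in the push direction. Moves allow no direct tilt, so I'll see how the arm behaves at the edge of its reach, away from everything. Tool +y points radially outward here, at azimuth 74°, close to the first push direction.

```bash
python3 -m jog '[1,0,50,0,0, 1,0,50,0,0, 1,0,50,0,0, 1,0,40,0,0]'; python3 -c "
from h import *
o=get_obs(); print(o['joint_positions'].round(3),o['tcp_rot'].round(4),o['tool_pos'].round(1),o['grip_width'])"
```

```text
time: 0.5
tool_pos: [190.2, 686.1, 247.1]
tcp_rot: [-3.129, -0.001, 2.869]
contact_force: [0.5, 0.7, 0.9]
grip_width: 64.1
[ 1.193  0.721  0.892 -0.     1.54  -0.106] [-3.1289e+00 -1.3000e-03  2.8693e+00] [190.2 686.1 247.1] 64.14931984994058
```

```bash
python3 -m jog '[1,0,50,0,0, 1,0,50,0,0, 1,0,50,0,0]'; python3 -c "
from h import *
o=get_obs(); print(o['joint_positions'].round(3),o['tcp_rot'].round(4),o['tool_pos'].round(1),o['grip_width'])"
```

```text
time: 0.8
tool_pos: [219.2, 787.2, 244.5]
tcp_rot: [-3.131, -0.002, 2.869]
contact_force: [0.0, 1.5, 0.1]
grip_width: 40.8
[ 1.205e+00  1.052e+00  2.310e-01  1.000e-03  1.870e+00 -9.300e-02] [-3.1312e+00 -1.6000e-03  2.8693e+00] [219.2 787.2 244.5] 40.77782874193335
```

```bash
python3 -m jog '[1,0,50,0,0, 1,0,50,0,0, 1,0,50,0,0]'; python3 -c "
from h import *
o=get_obs(); print(o['joint_positions'].round(3),o['tcp_rot'].round(4),o['tool_pos'].round(1),o['grip_width'])"
```

```text
time: 1.1
tool_pos: [231.0, 830.9, 193.3]
tcp_rot: [3.097, -0.005, 2.869]
contact_force: [-0.8, 1.3, 2.1]
grip_width: 16.1
[ 1.208  1.2    0.039  0.009  1.859 -0.087] [ 3.0968 -0.0047  2.8691] [231.  830.9 193.3] 16.071869185621804
```

The solver does trade tilt at the limit of reach: the joint sum is now 3.098 and the tool leans outward. I'll continue a bit with some upward shift.

```bash
python3 -m jog '[1,0,50,-30,0, 1,0,50,-30,0, 1,0,50,-30,0]'; python3 -c "
from h import *
o=get_obs(); print(o['joint_positions'].round(3),o['tcp_rot'].round(4),o['tool_pos'].round(1),o['grip_width'])"
```

```text
time: 1.4
tool_pos: [234.7, 842.6, 237.9]
tcp_rot: [3.006, -0.006, 2.869]
contact_force: [0.5, -0.9, -0.3]
grip_width: 0.6
[ 1.205  1.151  0.036  0.019  1.82  -0.086] [ 3.0063 -0.006   2.869 ] [234.7 842.6 237.9] 0.5773235055319388
```

```bash
python3 -m jog '[1,0,50,-30,0, 1,0,50,-30,0, 1,0,50,-30,0, 1,0,50,-30,0]'; python3 -c "
from h import *
o=get_obs(); print(o['joint_positions'].round(3),o['tcp_rot'].round(4),o['tool_pos'].round(1),o['grip_width'])"
```

```text
time: 1.8
tool_pos: [237.6, 851.1, 322.0]
tcp_rot: [2.864, -0.005, 2.869]
contact_force: [0.1, 0.3, -0.3]
grip_width: 0.5
[ 1.202  1.058  0.036  0.032  1.772 -0.085] [ 2.8644 -0.0048  2.8691] [237.6 851.1 322. ] 0.4864921666270979
```

```bash
python3 -m jog '[0.6,0,50,-30,0, 0.6,0,50,-30,0, 0.6,0,50,-30,0, 0.6,0,50,-30,0]'; python3 -c "
from h import *
o=get_obs(); print(o['joint_positions'].round(3),o['tcp_rot'].round(4),o['tool_pos'].round(1),o['grip_width'])"
```

```text
time: 2.2
tool_pos: [237.4, 848.7, 407.6]
tcp_rot: [2.733, -0.005, 2.869]
contact_force: [0.1, -0.3, 1.0]
grip_width: 27.8
[ 1.196  0.965  0.037  0.045  1.733 -0.085] [ 2.7328 -0.0046  2.8692] [237.4 848.7 407.6] 27.779328889094153
```

Tilt is now 23° in the wanted direction. I'll retract from the limit and turn 90° about the tool axis so the narrow side leads.

```bash
cat >> h.py <<'E'
def st():
    o=get_obs(); R=Ro.from_euler("xyz",o["tcp_rot"]).as_matrix(); p=o["tool_pos"]
    print("t",o["time"],"q",o["joint_positions"].round(3),"F",o["contact_force"].round(1),"w",round(float(o["grip_width"]),1))
    print("R\n",R.round(3)); print("tcp",p.round(1),"tip",(p+25*R[:,2]).round(1))
    return o,R,p
E
python3 -m jog '[0.6,0,-40,0,0, 0.6,0,-50,0,0, 0.6,0,-50,0,0, 0.6,0,-50,0,8, 0.6,0,-50,0,8.5]'; python3 -c "
from h import *
st()"
```

```text
time: 2.7
tool_pos: [193.7, 706.5, 347.7]
tcp_rot: [2.729, -0.116, 2.617]
contact_force: [0.3, 1.0, 1.1]
grip_width: 36.9
t 2.7 q [1.177 0.469 1.138 0.059 1.111 0.141] F [0.3 1.  1.1] w 36.9
R
 [[-0.86   0.499  0.109]
 [ 0.497  0.77   0.4  ]
 [ 0.116  0.398 -0.91 ]]
tcp [193.7 706.5 347.7] tip [196.4 716.5 325. ]
```

```bash
python3 -m jog '[0.6,0,0,0,8.5, 0.6,0,0,0,8.5, 0.6,0,0,0,8.5, 0.6,0,0,0,8.5, 0.6,0,0,0,8.5]' >/dev/null;  python3 -m jog '[0.6,0,0,0,8.5, 0.6,0,0,0,8.5]' ; python3 -c "
from h import *
st()"
```

```text
time: 3.4
tool_pos: [186.7, 690.9, 340.0]
tcp_rot: [3.043, -0.395, 1.565]
contact_force: [0.3, -0.5, 0.4]
grip_width: 36.9
t 3.4 q [1.178 0.447 1.186 0.06  1.106 1.187] F [ 0.3 -0.5  0.4] w 36.9
R
 [[ 0.005  0.995  0.1  ]
 [ 0.923 -0.044  0.382]
 [ 0.385  0.09  -0.919]]
tcp [186.7 690.9 340. ] tip [189.2 700.5 317. ]
```

```bash
cat >> h.py <<'E'
def to(tip, n=None, q=True):
    o,R,p=st(); t=p+25*R[:,2]; d=np.array(tip,float)-t; k=n or int(np.ceil(np.linalg.norm(d)/49)); print("rows",k,"per row",(R.T@d/k).round(1),"dist",np.linalg.norm(d).round(1))
E
python3 -m jog '[0.6,0,0,0,6.5, 0.6,0,0,0,6.5]' ; python3 -c "
from h import *
to((400,0,300))"
```

```text
time: 3.6
tool_pos: [186.6, 690.8, 341.9]
tcp_rot: [-3.139, -0.409, 1.307]
contact_force: [0.6, -0.2, -0.2]
grip_width: 36.5
t 3.6 q [1.178 0.445 1.186 0.061 1.106 1.425] F [ 0.6 -0.2 -0.2] w 36.5
R
 [[ 0.239  0.966  0.101]
 [ 0.886 -0.26   0.385]
 [ 0.398 -0.003 -0.917]]
tcp [186.6 690.8 341.9] tip [189.1 700.4 318.9]
rows 15 per row [-38.5  25.7 -15.4] dist 731.7
```

```bash
python3 -m jog '[0.6,-38.5,25.5,-15.5,0, 0.6,-38.5,25.5,-15.5,0, 0.6,-38.5,25.5,-15.5,0, 0.6,-38.5,25.5,-15.5,0, 0.6,-38.5,25.5,-15.5,0]' ; python3 -c "
from h import *
to((400,0,300))"
```

```text
time: 4.1
tool_pos: [254.5, 454.5, 335.5]
tcp_rot: [-3.139, -0.416, 1.309]
contact_force: [0.9, -0.2, 0.3]
grip_width: 36.7
t 4.1 q [0.798 0.076 1.703 0.238 1.009 0.968] F [ 0.9 -0.2  0.3] w 36.7
R
 [[ 0.237  0.966  0.102]
 [ 0.884 -0.258  0.391]
 [ 0.404 -0.002 -0.915]]
tcp [254.5 454.5 335.5] tip [257.1 464.3 312.6]
rows 10 per row [-38.1  25.8 -15.5] dist 485.9
```

```bash
python3 -m jog '[0.6,-38,26,-15.5,0, 0.6,-38,26,-15.5,0, 0.6,-38,26,-15.5,0, 0.6,-38,26,-15.5,0, 0.6,-38,26,-15.5,0]' >/dev/null; python3 -m jog '[0.6,-38,26,-15.5,0, 0.6,-38,26,-15.5,0, 0.6,-38,26,-15.5,0, 0.6,-38,26,-15.5,0, 0.6,-38,26,-15.5,0]' ; python3 -c "
from h import *
to((440,-280,260))"
```

```text
time: 5.1
tool_pos: [399.7, -24.5, 331.8]
tcp_rot: [3.111, -0.427, 1.321]
contact_force: [1.1, 0.7, 0.2]
grip_width: 36.7
t 5.1 q [-0.568  0.04   1.757  0.417  1.466 -0.382] F [1.1 0.7 0.2] w 36.7
R
 [[ 0.225  0.966  0.131]
 [ 0.882 -0.259  0.394]
 [ 0.415  0.027 -0.91 ]]
tcp [399.7 -24.5 331.8] tip [403.  -14.6 309.1]
rows 6 per row [-41.   17.2  -9.2] dist 272.4
```

```bash
python3 -m jog '[0.6,-41,17,-9,0, 0.6,-41,17,-9,0, 0.6,-41,17,-9,0, 0.6,-41,17,-9,0, 0.6,-41,17,-9,0]' >/dev/null; python3 -m jog '[0.6,-41,17,-9,0, 0.6,0,0,0,0]' ; python3 - <<'E'
from h import *
to((440,-270,60))
for n in("side","top"):
    im,d=capture(n); cv2.imwrite(f"pics/{n}1.png",cv2.resize(cv2.convertScaleAbs(im[:,:,::-1],alpha=1.5),None,fx=1.5,fy=1.5,interpolation=cv2.INTER_CUBIC)); np.savez(f"{n}1.npz",im=im,d=d)
E
```

```text
time: 5.8
tool_pos: [436.1, -308.0, 284.2]
tcp_rot: [3.096, -0.419, 1.318]
contact_force: [0.3, 0.1, -0.4]
grip_width: 36.6
t 5.8 q [-0.951  0.43   1.37   0.348  1.584 -0.727] F [ 0.3  0.1 -0.4] w 36.6
R
 [[ 0.229  0.962  0.146]
 [ 0.884 -0.268  0.382]
 [ 0.407  0.042 -0.912]]
tcp [ 436.1 -308.   284.2] tip [ 439.8 -298.4  261.4]
rows 5 per row [-11.4  -3.2  38.9] dist 203.3
```

View pics/side1.png

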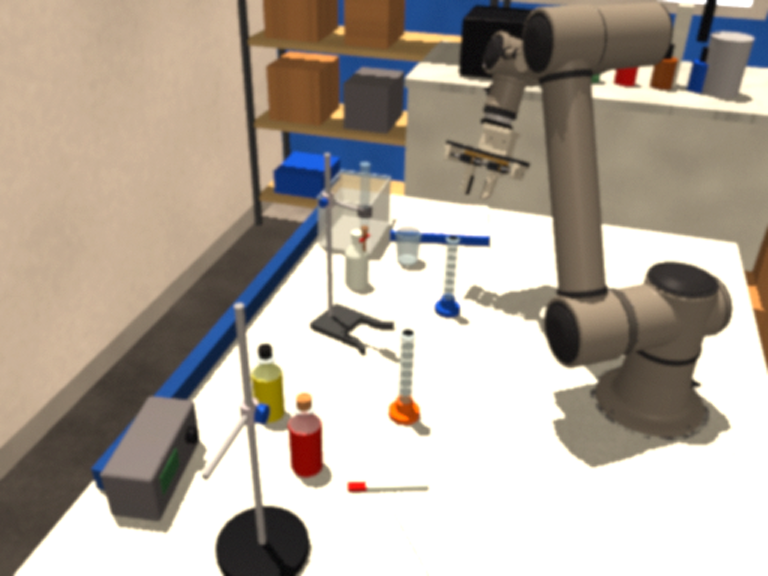

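View pics/top1.png

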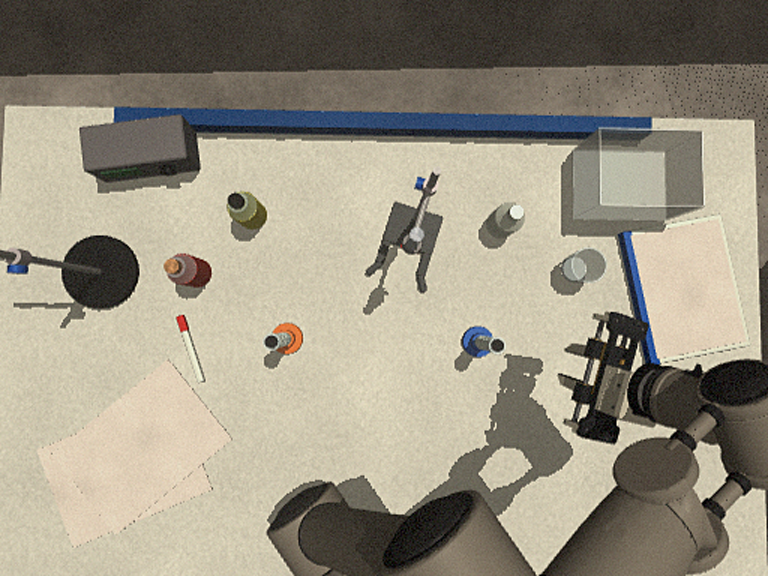

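```bash
python3 - <<'E'
from h import *
print("side blue foot mid", ray_z("side",297.7,204.5,12))
# fit of blue disc using projected outline circles vs mask, top
from scipy.optimize import minimize
im=np.load("top0.npz")["im"]; sub=cv2.resize(im[205:255,295:350],None,fx=6,fy=6,interpolation=cv2.INTER_CUBIC).astype(int)
bl=((sub[...,2]-sub[...,0])>18).astype(np.uint8)
a=np.linspace(0,2*np.pi,60)
def mask(p):
    o=np.zeros_like(bl)
    for z in(0,16):
        q=np.array([proj("top",(p[0]+32*np.cos(t),p[1]+32*np.sin(t),z)) for t in a]); q=(q-[295,205]+.5)*6-.5
        cv2.fillPoly(o,[np.round(q*16).astype(np.int32)],1,shift=4)
    return o
ign=np.zeros_like(bl); ign[100:200,110:]=1
best=minimize(lambda p:np.sum((mask(p)!=bl)&(ign==0)),[465,-195],method="Nelder-Mead",options=dict(initial_simplex=[[460,-200],[470,-195],[463,-190]]))
print(best.x,best.fun,bl.sum())
d=np.load("top0.npz")["d"]
for (x,y) in((450,-100),(400,-195),(560,0),(500,-120)):
    u,v=proj("top",(x,y,0)); print(dep("top",u,v,np.median(d[int(v)-2:int(v)+3,int(u)-2:int(u)+3])).round(1))
E
```

```text
side blue foot mid [ 463.47043599 -187.98129592   12.        ]
[ 464.75266278 -198.10727468] 372.0 7309
[ 450.  -100.1   -0.6]
[ 400. -195.   -0.]
[560.    0.    1.2]
[ 5.0e+02 -1.2e+02  4.0e-01]
```

```bash
python3 -m jog '[0.6,-10,-3,39,0, 0.6,-10,-3,39,0, 0.6,-10,-3,39,0, 0.6,-10,-3,39,0, 0.6,0,0,0,0]' ; python3 - <<'E'
from h import *
to((441,-265,25))
E
```

```text
time: 6.4
tool_pos: [440.3, -271.0, 129.7]
tcp_rot: [3.082, -0.412, 1.331]
contact_force: [-0.4, 0.5, 0.3]
grip_width: 36.6
t 6.4 q [-0.906  0.544  1.647  0.387  1.194 -0.842] F [-0.4  0.5  0.3] w 36.6
R
 [[ 0.218  0.964  0.153]
 [ 0.89  -0.26   0.374]
 [ 0.401  0.054 -0.915]]
tcp [ 440.3 -271.   129.7] tip [ 444.2 -261.7  106.8]
rows 2 per row [-18.2  -3.3  36.6] dist 82.0
```

```bash
python3 -m jog '[0.6,-18,-3,35,3.5, 0.6,-18,-3,37,3.5, 0.6,0,0,0,0]' ; python3 - <<'E'
from h import *
to((441,-265,9))
E
```

```text
time: 6.7
tool_pos: [440.3, -274.6, 55.2]
tcp_rot: [3.126, -0.412, 1.201]
contact_force: [-0.2, -0.1, 0.4]
grip_width: 36.6
t 6.7 q [-0.91   0.653  1.702  0.421  1.034 -0.8  ] F [-0.2 -0.1  0.4] w 36.6
R
 [[ 0.331  0.93   0.159]
 [ 0.855 -0.367  0.367]
 [ 0.4    0.014 -0.916]]
tcp [ 440.3 -274.6   55.2] tip [ 444.3 -265.4   32.3]
rows 1 per row [-10.1  -3.5  21. ] dist 23.6
```

```bash
python3 -m jog '[0.6,-10,-3.5,20,0, 0.6,0,0,0,0]' ; python3 - <<'E'
from h import *
to((441,-265,8.5))
for n in("side","top"):
    im,d=capture(n); np.savez(f"{n}2.npz",im=im,d=d)
    a,b,c,e=((250,400,100,240) if n=="side" else (280,440,180,300))
    cv2.imwrite(f"pics/{n}2.png",cv2.resize(cv2.convertScaleAbs(im[c:e,a:b,::-1],alpha=1.6),None,fx=4,fy=4,interpolation=cv2.INTER_CUBIC))
E
```

```text
time: 6.9
tool_pos: [439.5, -275.8, 38.6]
tcp_rot: [3.117, -0.41, 1.208]
contact_force: [-1.2, 0.8, -0.0]
grip_width: 36.9
t 6.9 q [-0.914  0.678  1.715  0.433  0.995 -0.829] F [-1.2  0.8 -0. ] w 36.9
R
 [[ 0.325  0.931  0.164]
 [ 0.858 -0.364  0.364]
 [ 0.398  0.022 -0.917]]
tcp [ 439.5 -275.8   38.6] tip [ 443.6 -266.7   15.6]
rows 1 per row [-2.2 -3.2  6.7] dist 7.8
```

View pics/side2.png

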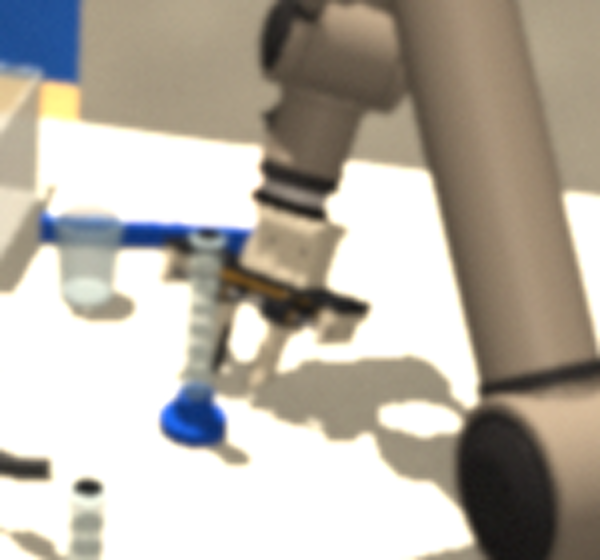

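View pics/top2.png

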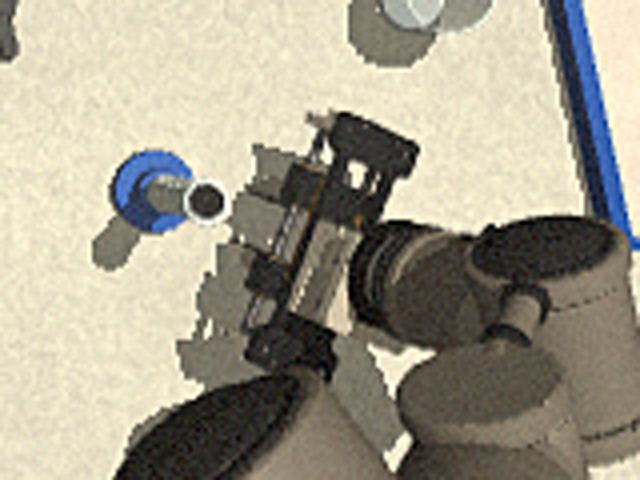

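```bash
python3 -m jog '[0.6,4,-2,6.5,0, 0.6,12,-1,5,0, 0.6,0,0,0,0]' ; python3 - <<'E'
from h import *
to((454,-229,8.5),2)
E
```

```text
time: 7.3
tool_pos: [447.9, -258.6, 41.3]
tcp_rot: [3.104, -0.404, 1.213]
contact_force: [0.0, -0.9, -0.3]
grip_width: 37.0
t 7.3 q [-0.882  0.661  1.741  0.451  0.966 -0.819] F [ 0.  -0.9 -0.3] w 37.0
R
 [[ 0.322  0.931  0.173]
 [ 0.861 -0.364  0.354]
 [ 0.393  0.035 -0.919]]
tcp [ 447.9 -258.6   41.3] tip [ 452.2 -249.8   18.3]
rows 2 per row [ 7.3 -3.1  8.3] dist 23.0
```

```bash
python3 -m jog '[0.6,4,-2,9,2.5, 0.6,4,-2,9,2.5]' ; python3 - <<'E'
from h import *
to((453.5,-232,8.5),1)
E
```

```text
time: 7.5
tool_pos: [451.3, -244.1, 29.6]
tcp_rot: [3.137, -0.404, 1.119]
contact_force: [-0.2, 1.4, 0.5]
grip_width: 36.8
t 7.5 q [-0.86   0.671  1.77   0.473  0.921 -0.737] F [-0.2  1.4  0.5] w 36.8
R
 [[ 0.402  0.899  0.176]
 [ 0.827 -0.438  0.351]
 [ 0.393  0.004 -0.92 ]]
tcp [ 451.3 -244.1   29.6] tip [ 455.7 -235.3    6.6]
rows 1 per row [ 2.6 -3.5 -1. ] dist 4.4
```

```bash
python3 -m jog '[0.6,0,-5,0,-6, 0.6,0,0,0,0]' ; python3 - <<'E'
from h import *
to((530-0.33*35,-7-0.94*35,7.5),15)
E
```

```text
time: 7.7
tool_pos: [447.0, -240.1, 29.8]
tcp_rot: [3.093, -0.401, 1.236]
contact_force: [-0.1, -0.4, 1.1]
grip_width: 36.8
t 7.7 q [-0.861  0.665  1.785  0.475  0.914 -0.851] F [-0.1 -0.4  1.1] w 36.8
R
 [[ 0.303  0.937  0.174]
 [ 0.869 -0.347  0.353]
 [ 0.391  0.045 -0.919]]
tcp [ 447.  -240.1   29.8] tip [ 451.4 -231.3    6.8]
rows 15 per row [12.5 -0.2  5.2] dist 202.8
```

```bash
python3 -m jog '[0.6,11,0,4.7,0, 0.6,11,0,4.7,0]' ; python3 - <<'E'
from h import *
to((530-0.33*35,-7-0.94*35,7.5),15)
for n in("side","top"):
    im,d=capture(n); np.savez(f"{n}3.npz",im=im,d=d)
    a,b,c,e=((250,400,100,240) if n=="side" else (280,440,180,300))
    cv2.imwrite(f"pics/{n}3.png",cv2.resize(cv2.convertScaleAbs(im[c:e,a:b,::-1],alpha=1.6),None,fx=4,fy=4,interpolation=cv2.INTER_CUBIC))
E
```

```text
time: 7.9
tool_pos: [456.3, -218.2, 30.2]
tcp_rot: [3.092, -0.4, 1.23]
contact_force: [-0.6, -1.0, -1.4]
grip_width: 37.0
t 7.9 q [-0.819  0.655  1.807  0.494  0.888 -0.824] F [-0.6 -1.  -1.4] w 37.0
R
 [[ 0.308  0.935  0.176]
 [ 0.868 -0.352  0.35 ]
 [ 0.389  0.045 -0.92 ]]
tcp [ 456.3 -218.2   30.2] tip [ 460.7 -209.4    7.2]
rows 15 per row [11.  -0.4  4.6] dist 179.1
```

View pics/side3.png

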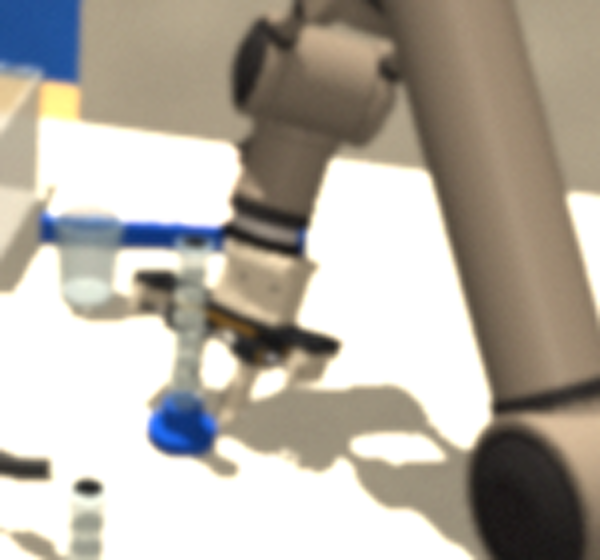

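View pics/top3.png

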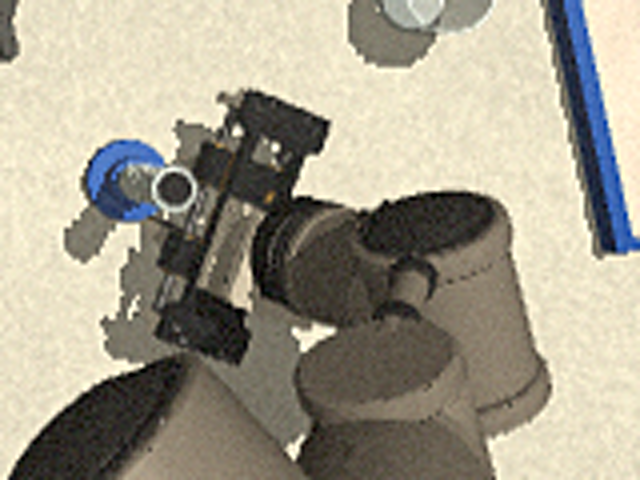

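The cylinder is sliding upright in the two-finger cradle, and the body stays clear of the glass. I'll continue.

```bash
python3 -m jog '[0.6,11,0,4.5,0, 0.6,11,0,4.5,0, 0.6,11,0,4.5,0, 0.6,11,0,4.5,0]' ; python3 - <<'E'
from h import *
to((530-0.33*35,-7-0.94*35,7.5),12)
E
```

```text
time: 8.4
tool_pos: [474.4, -169.8, 30.9]
tcp_rot: [3.093, -0.4, 1.231]
contact_force: [0.9, -1.6, -0.2]
grip_width: 36.9
t 8.4 q [-0.725  0.639  1.845  0.533  0.842 -0.771] F [ 0.9 -1.6 -0.2] w 36.9
R
 [[ 0.307  0.935  0.176]
 [ 0.868 -0.351  0.35 ]
 [ 0.39   0.045 -0.92 ]]
tcp [ 474.4 -169.8   30.9] tip [ 478.8 -161.     7.9]
rows 12 per row [ 9.8 -0.5  4.2] dist 127.4
```

```bash
python3 -m jog '[0.6,11,-0.5,4.8,0, 0.6,11,-0.5,4.8,0, 0.6,11,-0.5,4.8,0, 0.6,11,-0.5,4.8,0, 0.6,10,-0.5,4.5,0]' ; python3 - <<'E'
from h import *
to((530-0.33*35,-7-0.94*35,7.5),7)
im,d=capture("top"); np.savez("top4.npz",im=im,d=d)
cv2.imwrite("pics/top4.png",cv2.resize(cv2.convertScaleAbs(im[110:270,230:420,::-1],alpha=1.6),None,fx=4,fy=3.7,interpolation=cv2.INTER_CUBIC))
E
```

```text
time: 8.9
tool_pos: [494.8, -108.4, 30.4]
tcp_rot: [3.092, -0.4, 1.231]
contact_force: [-1.1, -2.7, 2.6]
grip_width: 37.0
t 8.9 q [-0.601  0.626  1.88   0.584  0.782 -0.701] F [-1.1 -2.7  2.6] w 37.0
R
 [[ 0.307  0.935  0.176]
 [ 0.869 -0.351  0.35 ]
 [ 0.389  0.046 -0.92 ]]
tcp [ 494.8 -108.4   30.4] tip [499.2 -99.6   7.4]
rows 7 per row [ 8.3 -0.4  3.5] dist 62.7
```

View pics/top4.png

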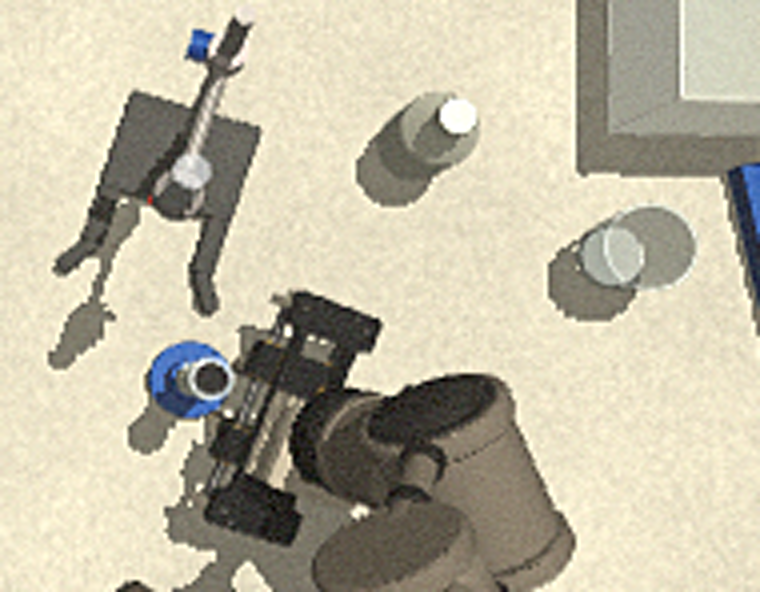

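```bash
python3 -m jog '[0.6,11,-0.5,4.5,0, 0.6,11,-0.5,4.5,0, 0.6,11,-0.5,4.5,0, 0.6,10,-0.5,4.5,0]' ; python3 - <<'E'
from h import *
to((530-0.33*35,-7-0.94*35,7.5),2)
im,d=capture("top"); np.savez("top5.npz",im=im,d=d)
cv2.imwrite("pics/top5.png",cv2.resize(cv2.convertScaleAbs(im[130:260,220:350,::-1],alpha=1.6),None,fx=4.5,fy=4.5,interpolation=cv2.INTER_CUBIC))
E
```

```text
time: 9.35
tool_pos: [510.1, -59.3, 30.2]
tcp_rot: [3.093, -0.401, 1.231]
contact_force: [0.1, -0.9, -0.0]
grip_width: 36.4
t 9.35 q [-0.498  0.622  1.891  0.619  0.743 -0.633] F [ 0.1 -0.9 -0. ] w 36.4
R
 [[ 0.307  0.935  0.175]
 [ 0.868 -0.351  0.351]
 [ 0.39   0.044 -0.92 ]]
tcp [510.1 -59.3  30.2] tip [514.4 -50.5   7.2]
rows 2 per row [5.3 0.  2.1] dist 11.3
```

View pics/top5.png

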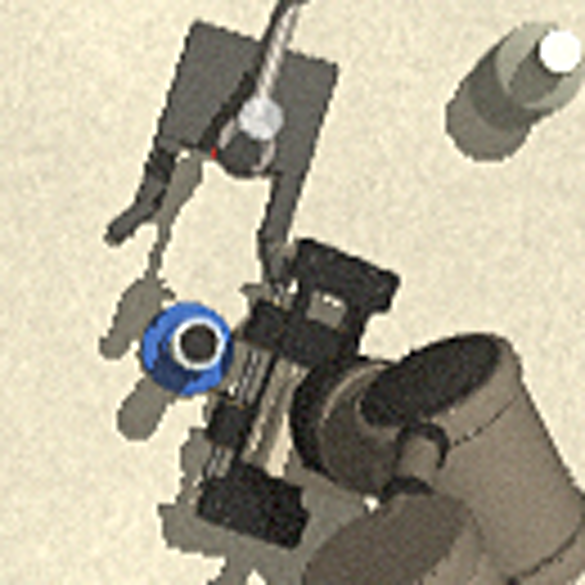

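```bash
python3 -m jog '[0.6,7,0,2.8,0, 0.6,6,0,2.4,0, 0.6,0,0,0,0]' >/dev/null; python3 -m jog '[0.6,-15,0,-6,0, 0.6,-30,0,-15,0, 0.6,-40,0,-30,0, 0.6,-40,0,-40,0, 0.6,0,0,-50,0]' ; python3 - <<'E'
from h import *
st()
im,d=capture("top"); np.savez("top6.npz",im=im,d=d)
cv2.imwrite("pics/top6.png",cv2.resize(cv2.convertScaleAbs(im[130:260,220:350,::-1],alpha=1.6),None,fx=4.5,fy=4.5,interpolation=cv2.INTER_CUBIC))
E
```

```text
time: 10.2
tool_pos: [451.4, -196.6, 106.3]
tcp_rot: [3.106, -0.406, 1.234]
contact_force: [1.2, -0.5, 0.2]
grip_width: 36.6
t 10.2 q [-0.795  0.511  1.794  0.444  1.036 -0.719] F [ 1.2 -0.5  0.2] w 36.6
R
 [[ 0.303  0.939  0.164]
 [ 0.867 -0.343  0.361]
 [ 0.395  0.033 -0.918]]
tcp [ 451.4 -196.6  106.3] tip [ 455.5 -187.6   83.4]
```

View pics/top6.png

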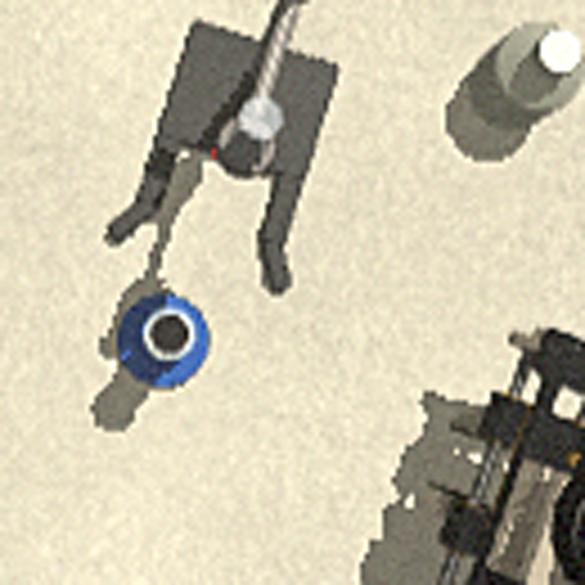

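```bash
python3 - <<'E'
from h import *
X=cloud("side",np.load("side0.npz")["d"])
k=(X[:,0]>-200)&(X[:,0]<900)&(X[:,1]<-350)&(X[:,1]>-1600)
X=X[k]
for y0 in range(-1600,-350,100):
    row=[]
    for x0 in range(-200,900,100):
        q=X[(X[:,0]>=x0)&(X[:,0]<x0+100)&(X[:,1]>=y0)&(X[:,1]<y0+100)]
        row.append(f"{np.percentile(q[:,2],97):6.0f}" if len(q)>5 else "     .")
    print(y0,"".join(row))
from scipy.optimize import minimize
z=np.load("top6.npz"); im=z["im"]; u0,v0=235,180
sub=cv2.resize(im[v0:v0+50,u0:u0+45],None,fx=6,fy=6,interpolation=cv2.INTER_CUBIC).astype(int)
bl=((sub[...,2]-sub[...,0])>18).astype(np.uint8); bl=cv2.morphologyEx(bl,cv2.MORPH_CLOSE,np.ones((61,61),np.uint8))
a=np.linspace(0,2*np.pi,60)
def mask(p):
    o=np.zeros_like(bl)
    for zz in(0,16):
        q=np.array([proj("top",(p[0]+32*np.cos(t),p[1]+32*np.sin(t),zz)) for t in a]); q=(q-[u0,v0]+.5)*6-.5
        cv2.fillPoly(o,[np.round(q*16).astype(np.int32)],1,shift=4)
    return o
b=minimize(lambda p:np.sum(mask(p)!=bl),[530,-7],method="Nelder-Mead",options=dict(initial_simplex=[[525,-10],[535,-8],[530,0]]))
h=np.load("home.npy"); c,s=np.cos(h[2]),np.sin(h[2]); d=b.x-h[:2]
print("blue",b.x,b.fun,bl.sum(),"in home",c*d[0]+s*d[1],-s*d[0]+c*d[1])
E
```

```text
-1600    380   279   258   263   272   398   400   401   401   398   187
-1500    182   181   180   180   180   180   181   180   181   180   181
-1400      .     .     .     .     .     .     .     .     .     .     .
-1300      .     .     .     .     .     .     .     .     .     .     .
-1200      .     .     .     .     .     .     .     .     .     .     .
-1100      .     .     .     .     .     .     .     .     .     .     .
-1000      .     .     .     .     .     .     .     .     .     .     .
-900      .     .     .     .     .     .     .     .     .     .     .
-800     -1     1     3     2     2     1    26    27    25     4     .
-700      1     2     1     2     2     3    28    30    29   134   138
-600      2     .     .     1     2     2    27    28    29   146   146
-500      2     .     .     .     2     2     2    80    88   144   146
-400      .     .     .     .     1     3     2    83    85   145   127
blue [531.48735046  -1.99139404] 731.0 11576 in home -99.73359689555798 5.000580502381723
```

The foot is now at home-frame (−100, +5), in front of the mouth. For the second push I need a lean towards azimuth ≈ −18°. Stretching outward at azimuth ≈ −67°, where the cloud shows clear bench, adds just the missing tilt component.

```bash
python3 - <<'E'
from h import *
to((290,-600,330))
E
```

```text
t 10.25 q [-0.797  0.5    1.785  0.442  1.044 -0.716] F [ 1.9 -4.6  5.2] w 37.1
R
 [[ 0.301  0.938  0.173]
 [ 0.87  -0.344  0.353]
 [ 0.39   0.044 -0.92 ]]
tcp [ 454.  -200.4  114. ] tip [ 458.3 -191.6   91. ]
rows 11 per row [-28.4  -0.6 -35.7] dist 502.2
```

```bash
python3 -m jog '[0.6,-28,0,-36,0, 0.6,-28,0,-36,0, 0.6,-28,0,-36,0, 0.6,-28,0,-36,0, 0.6,-28,0,-36,0]' >/dev/null; python3 -m jog '[0.6,-28,0,-36,0, 0.6,-28,0,-36,0, 0.6,-28,0,-36,0, 0.6,-28,0,-36,0, 0.6,-28,0,-36,0]'; python3 - <<'E'
from h import *
to((290,-600,330))
E
```

```text
time: 11.25
tool_pos: [301.5, -576.9, 343.6]
tcp_rot: [3.091, -0.403, 1.24]
contact_force: [0.9, -1.1, 0.3]
grip_width: 36.9
t 11.25 q [-1.324  0.733  0.679  0.29   2.028 -0.893] F [ 0.9 -1.1  0.3] w 36.9
R
 [[ 0.299  0.938  0.175]
 [ 0.87  -0.344  0.353]
 [ 0.392  0.047 -0.919]]
tcp [ 301.5 -576.9  343.6] tip [ 305.9 -568.1  320.7]
rows 1 per row [-28.9  -3.5 -22.7] dist 36.9
```

```bash
python3 -m jog '[0.6,-20,32,-33,0, 0.6,-20,32,-33,0, 0.6,-20,32,-33,0, 0.6,-20,32,-33,0]'; python3 - <<'E'
from h import *
o,R,p=st(); u=np.array([.407,-.914,0]); print((R.T@u*45).round(1),(R.T@[0,0,1]*25).round(1))
E
```

```text
time: 11.65
tool_pos: [331.0, -639.1, 372.9]
tcp_rot: [3.056, -0.393, 1.224]
contact_force: [0.1, -1.2, -2.4]
grip_width: 36.7
t 11.65 q [-1.318  1.004  0.047  0.406  2.33  -0.707] F [ 0.1 -1.2 -2.4] w 36.7
R
 [[ 0.314  0.926  0.211]
 [ 0.869 -0.37   0.33 ]
 [ 0.383  0.079 -0.92 ]]
tcp [ 331.  -639.1  372.9] tip [ 336.3 -630.8  349.9]
[-30.   32.2  -9.7] [  9.6   2.  -23. ]
```

```bash
python3 -m jog '[0.6,-21,33,-32,0, 0.6,-21,33,-32,0, 0.6,-21,33,-32,0, 0.6,-21,33,-32,0, 0.6,-21,33,-32,0]'; python3 - <<'E'
from h import *
o,R,p=st(); u=np.array([.407,-.914,0]); print((R.T@u*45).round(1),(R.T@[0,0,1]*25).round(1))
E
```

```text
time: 12.15
tool_pos: [345.4, -662.2, 406.8]
tcp_rot: [2.924, -0.293, 1.215]
contact_force: [1.0, 0.4, 1.0]
grip_width: 36.6
t 12.15 q [-1.327  0.96   0.036  0.436  2.216 -0.686] F [1.  0.4 1. ] w 36.6
R
 [[ 0.334  0.893  0.301]
 [ 0.897 -0.399  0.189]
 [ 0.288  0.207 -0.935]]
tcp [ 345.4 -662.2  406.8] tip [ 352.9 -657.5  383.5]
[-30.8  32.8  -2.3] [  7.2   5.2 -23.4]
```

```bash
python3 - <<'E'
from h import *
o,R,p=st()
for az in(-80,-100,-120): 
    a=np.radians(az); print(az,(R.T@np.array([np.cos(a)*45,np.sin(a)*45,20])).round(1))
E
```

```text
t 12.15 q [-1.327  0.96   0.036  0.436  2.216 -0.686] F [1.  0.4 1. ] w 36.6
R
 [[ 0.334  0.893  0.301]
 [ 0.897 -0.399  0.189]
 [ 0.288  0.207 -0.935]]
tcp [ 345.4 -662.2  406.8] tip [ 352.9 -657.5  383.5]
-80 [-31.4  28.8 -24.7]
-100 [-36.6  14.8 -29.4]
-120 [-36.7  -0.4 -32.8]
```

```bash
python3 -m jog '[0.6,-36,4,-32,0, 0.6,-36,4,-32,0, 0.6,-36,8,-30,0, 0.6,-36,14,-29,0]'; python3 - <<'E'
from h import *
o,R,p=st()
for az in(-70,-80,-100,-120): 
    a=np.radians(az); print(az,(R.T@np.array([np.cos(a)*45,np.sin(a)*45,20])).round(1))
E
```

```text
time: 12.55
tool_pos: [255.5, -709.0, 428.9]
tcp_rot: [2.839, -0.214, 1.205]
contact_force: [-0.2, 0.0, 0.1]
grip_width: 36.5
t 12.55 q [-1.468  0.931  0.036  0.45   2.174 -0.811] F [-0.2  0.   0.1] w 36.5
R
 [[ 0.35   0.869  0.351]
 [ 0.913 -0.401  0.083]
 [ 0.213  0.292 -0.933]]
tcp [ 255.5 -709.   428.9] tip [ 264.3 -706.9  405.6]
-70 [-29.   36.1 -16.7]
-80 [-33.5  30.4 -19.6]
-100 [-38.9  16.8 -25.1]
-120 [-39.2   1.9 -29.8]
```

```bash
python3 -m jog '[0.6,-39,8,-27,0, 0.6,-39,10,-25,0, 0.6,-37,18,-23,0, 0.6,-36,22,-20,0, 0.6,-35,24,-20,0]'; python3 - <<'E'
from h import *
o,R,p=st()
for az in(-70,-80,-100,-120): 
    a=np.radians(az); print(az,(R.T@np.array([np.cos(a)*45,np.sin(a)*45,20])).round(1))
E
```

```text
time: 13.05
tool_pos: [189.5, -763.5, 437.0]
tcp_rot: [2.737, -0.104, 1.166]
contact_force: [-0.2, 0.5, -0.2]
grip_width: 36.8
t 13.05 q [-1.576  0.927  0.037  0.47   2.057 -0.902] F [-0.2  0.5 -0.2] w 36.8
R
 [[ 0.392  0.829  0.4  ]
 [ 0.914 -0.4   -0.067]
 [ 0.104  0.392 -0.914]]
tcp [ 189.5 -763.5  437. ] tip [ 199.5 -765.2  414.1]
-70 [-30.5  37.5  -9.3]
-80 [-35.4  32.  -12.2]
-100 [-41.5  19.1 -18.4]
-120 [-42.4   4.8 -24.6]
```

```bash
python3 -m jog '[0.6,-40,22,-17,0, 0.6,-40,22,-17,0]'; python3 - <<'E'
from h import *
o,R,p=st(); print("tilt az",np.degrees(np.arctan2(R[1,2],R[0,2])),np.degrees(np.arccos(-R[2,2])))
u=-np.array([.2,-.98,0]); print((R.T@u*45).round(1))
E
```

```text
time: 13.25
tool_pos: [176.2, -786.2, 437.0]
tcp_rot: [2.694, -0.058, 1.148]
contact_force: [-0.7, 1.1, 0.1]
grip_width: 36.6
t 13.25 q [-1.6    0.933  0.037  0.479  1.995 -0.925] F [-0.7  1.1  0.1] w 36.6
R
 [[ 0.41   0.812  0.416]
 [ 0.91  -0.393 -0.13 ]
 [ 0.058  0.432 -0.9  ]]
tcp [ 176.2 -786.2  437. ] tip [ 186.6 -789.4  414.5]
tilt az -17.41010842290893 25.856546886682946
[ 36.5 -24.6  -9.5]
```

```bash
python3 -m jog '[0.6,35,-24,-5,0, 0.6,36,-25,-5,0, 0.6,36,-25,-5,0]' >/dev/null; python3 -m jog '[0.6,0,0,0,8.5, 0.6,0,0,0,8.5, 0.6,0,0,0,8.5, 0.6,0,0,0,8.5, 0.6,0,0,0,8.5]' >/dev/null; python3 -m jog '[0.6,0,0,0,8.5, 0.6,0,0,0,8.5, 0.6,0,0,0,8.5, 0.6,0,0,0,8.5, 0.6,0,0,0,5.5]'; python3 - <<'E'
from h import *
to((400,0,290)); o=get_obs(); R=Ro.from_euler("xyz",o["tcp_rot"]).as_matrix()
print("tilt az",np.degrees(np.arctan2(R[1,2],R[0,2])),np.degrees(np.arccos(-R[2,2])))
E
```

```text
time: 14.55
tool_pos: [170.2, -703.7, 425.7]
tcp_rot: [-3.128, -0.461, -0.324]
contact_force: [0.0, 0.1, -0.1]
grip_width: 36.8
t 14.55 q [-1.617  0.595  0.734  0.449  1.681  0.354] F [ 0.   0.1 -0.1] w 36.8
R
 [[ 0.849 -0.312  0.426]
 [-0.285 -0.95  -0.129]
 [ 0.445 -0.012 -0.896]]
tcp [ 170.2 -703.7  425.7] tip [ 180.9 -706.9  403.3]
rows 16 per row [ -4.1 -46.2   6.5] dist 748.8
tilt az -16.79629013609182 26.412735144082845
```

```bash
python3 -m jog '[0.6,0,-46,2,0, 0.6,0,-46,2,0, 0.6,0,-46,2,0, 0.6,0,-46,2,0, 0.6,0,-46,2,0]' >/dev/null; python3 -m jog '[0.6,0,-46,5,0, 0.6,0,-46,5,0, 0.6,0,-46,5,0, 0.6,0,-46,5,0, 0.6,0,-46,5,0]' ; python3 - <<'E'
from h import *
to((410,20,290)); o=get_obs(); R=Ro.from_euler("xyz",o["tcp_rot"]).as_matrix()
print("tilt az",np.degrees(np.arctan2(R[1,2],R[0,2])),np.degrees(np.arccos(-R[2,2])))
E
```

```text
time: 15.55
tool_pos: [338.0, -263.5, 394.7]
tcp_rot: [-3.135, -0.473, -0.328]
contact_force: [0.8, -1.1, -0.4]
grip_width: 36.8
t 15.55 q [-1.064 -0.158  1.784  0.343  1.179  0.755] F [ 0.8 -1.1 -0.4] w 36.8
R
 [[ 0.843 -0.319  0.434]
 [-0.286 -0.948 -0.14 ]
 [ 0.456 -0.006 -0.89 ]]
tcp [ 338.  -263.5  394.7] tip [ 348.8 -267.   372.4]
rows 7 per row [ -9.7 -41.6   8.5] dist 304.8
tilt az -17.933306575703796 27.12603391549556
```

```bash
python3 -m jog '[0.6,-8,-42,6,0, 0.6,-8,-42,6,0, 0.6,-8,-42,6,0, 0.6,-8,-42,8,0, 0.6,-8,-42,8,0]' >/dev/null; python3 -m jog '[0.6,-8,-42,10,0, 0.6,-8,-42,10,0, 0.6,0,0,0,0]' ; python3 - <<'E'
from h import *
to((461,23,60)); o=get_obs(); R=Ro.from_euler("xyz",o["tcp_rot"]).as_matrix()
print("tilt az",np.degrees(np.arctan2(R[1,2],R[0,2])),np.degrees(np.arccos(-R[2,2])))
E
```

```text
time: 16.35
tool_pos: [412.1, 44.0, 327.1]
tcp_rot: [-3.131, -0.504, -0.314]
contact_force: [-0.4, -0.2, 1.1]
grip_width: 36.6
t 16.35 q [ 0.03  -0.153  1.975 -0.205  0.848  2.01 ] F [-0.4 -0.2  1.1] w 36.6
R
 [[ 0.833 -0.304  0.462]
 [-0.27  -0.953 -0.139]
 [ 0.483 -0.01  -0.876]]
tcp [412.1  44.  327.1] tip [423.7  40.5 305.2]
rows 6 per row [-13.8   1.3  39.1] dist 248.7
tilt az -16.699409464447577 28.869517649819773
```

```bash
python3 -m jog '[0.6,-15,1,39,0, 0.6,-15,1,39,0, 0.6,-15,1,39,0, 0.6,-15,1,39,0, 0.6,-15,1,39,0]' ; python3 - <<'E'
from h import *
to((456,25,40)); o=get_obs(); R=Ro.from_euler("xyz",o["tcp_rot"]).as_matrix()
print("tilt az",np.degrees(np.arctan2(R[1,2],R[0,2])),np.degrees(np.arccos(-R[2,2])))
E
```

```text
time: 16.85
tool_pos: [448.5, 46.6, 141.4]
tcp_rot: [3.14, -0.502, -0.307]
contact_force: [3.5, 2.6, 2.8]
grip_width: 36.7
t 16.85 q [ 0.042  0.213  2.224 -0.638  0.282  2.498] F [3.5 2.6 2.8] w 36.7
R
 [[ 0.836 -0.302  0.458]
 [-0.265 -0.953 -0.147]
 [ 0.481  0.001 -0.877]]
tcp [448.5  46.6 141.4] tip [460.   43.  119.5]
rows 2 per row [-18.4   9.1  35.3] dist 81.6
tilt az -17.741273733613408 28.776475631562377
```

```bash
python3 -m jog '[0.6,-8,6,25,0, 0.6,-8,6,25,0]' ; python3 - <<'E'
from h import *
to((467,21,30)); o=get_obs(); R=Ro.from_euler("xyz",o["tcp_rot"]).as_matrix()
print("tilt az",np.degrees(np.arctan2(R[1,2],R[0,2])),np.degrees(np.arccos(-R[2,2])))
E
```

```text
time: 17.05
tool_pos: [461.2, 45.7, 112.0]
tcp_rot: [3.104, -0.477, -0.307]
contact_force: [0.1, -0.8, 0.5]
grip_width: 37.0
t 17.05 q [ 0.06   0.308  2.197 -0.8    0.282  2.683] F [ 0.1 -0.8  0.5] w 37.0
R
 [[ 0.847 -0.319  0.426]
 [-0.269 -0.947 -0.174]
 [ 0.459  0.033 -0.888]]
tcp [461.2  45.7 112. ] tip [471.8  41.3  89.8]
rows 2 per row [-13.    9.4  27.3] dist 63.4
tilt az -22.286625169248516 27.394023577388552
```

```bash
python3 -m jog '[0.6,-12,9,27,0, 0.6,-12,9,27,0]' ; python3 - <<'E'
from h import *
to((467,21,30)); o=get_obs(); R=Ro.from_euler("xyz",o["tcp_rot"]).as_matrix()
print("tilt az",np.degrees(np.arctan2(R[1,2],R[0,2])),np.degrees(np.arccos(-R[2,2])))
E
```

```text
time: 17.25
tool_pos: [468.7, 41.5, 78.3]
tcp_rot: [3.066, -0.454, -0.313]
contact_force: [4.5, -2.7, 3.5]
grip_width: 36.5
t 17.25 q [ 0.072  0.405  2.182 -0.997  0.282  2.903] F [ 4.5 -2.7  3.5] w 36.5
R
 [[ 0.855 -0.338  0.393]
 [-0.276 -0.939 -0.206]
 [ 0.439  0.068 -0.896]]
tcp [468.7  41.5  78.3] tip [478.5  36.3  55.9]
rows 1 per row [-17.   16.6  21.8] dist 32.2
tilt az -27.67619168264822 26.349130842420053
```

q5 is at its lower limit here: close to the base a strong radial lean is not reachable at bench height. I'll fit the arm's in-plane kinematics to see what lean is feasible where, before going further.

```bash
python3 - <<'E'
from h import *
from scipy.optimize import least_squares
# tuples q2,q3,q5, r, z (q4~0)
D=[(.3427,1.525,1.2754,524.6,251.0),(.721,.892,1.54,np.hypot(190.2,686.1),247.1),(1.052,.231,1.87,np.hypot(219.2,787.2),244.5),(1.2,.039,1.859,np.hypot(231,830.9),193.3),(1.151,.036,1.82,np.hypot(234.7,842.6),237.9),(1.058,.036,1.772,np.hypot(237.6,851.1),322),(.965,.037,1.733,np.hypot(237.4,848.7),407.6),(.445,1.186,1.106,np.hypot(186.6,690.8),341.9)]
def fk(P,q2,q3,q5):
    a,h,L1,L2,e,d=P; A=q2;B=q2+q3;s=B+q5
    return a+L1*np.sin(A)+L2*np.sin(B)+e*np.cos(B)+d*np.sin(s), h+L1*np.cos(A)+L2*np.cos(B)-e*np.sin(B)+d*np.cos(s)
def res(P): return np.array([np.subtract(fk(P,*x[:3]),x[3:]) for x in D]).ravel()
s=least_squares(res,[0,300,400,400,0,250]); P=s.x; print(P.round(1),np.abs(s.fun).max())
np.save("P.npy",P)
# feasible: for tip (r,z=8) tilt th: tcp = tip -25*(sin th,-cos th)
for r in(440,470,500,530,560,590):
    row=[]
    for th in(0,5,10,15,20,25):
        t=np.radians(th); R0=r-25*np.sin(t); Z0=8+25*np.cos(t)
        g=least_squares(lambda q:np.r_[np.subtract(fk(P,q[0],q[1],np.pi-t-q[0]-q[1]),(R0,Z0))],[.6,1.8])
        q=g.x; row.append(f"{np.pi-t-q.sum():.2f}/{q[1]:.2f}"+("" if g.cost<1 else "x"))
    print(r,row)
E
```

```text
[  4.1 224.4 506.1 380.   43.7 297.3] 0.5980974035753945
440 ['0.62/2.00', '0.49/2.08', '0.35/2.15', '0.20/2.23', '0.04/2.30', '-0.14/2.37']
470 ['0.67/1.92', '0.53/2.00', '0.39/2.07', '0.25/2.15', '0.09/2.22', '-0.08/2.30']
500 ['0.71/1.84', '0.58/1.92', '0.44/2.00', '0.29/2.07', '0.14/2.15', '-0.02/2.22']
530 ['0.76/1.76', '0.63/1.84', '0.49/1.91', '0.34/1.99', '0.19/2.07', '0.03/2.14']
560 ['0.81/1.67', '0.67/1.75', '0.53/1.83', '0.39/1.91', '0.24/1.99', '0.08/2.06']
590 ['0.86/1.58', '0.72/1.67', '0.58/1.75', '0.44/1.83', '0.29/1.91', '0.13/1.98']
```

The model fits to 0.6 mm. At r ≈ 500–590 the largest radial lean at bench height is 15–20°. A lean of about 14° still leaves ≈ 9 mm to the glass with the jaws at 37 mm, since the glass faces the gap between the jaw blocks. I'll reduce the lean by lowering at the q5 limit at azimuth ≈ −40°, where the bench is clear.

```bash
python3 -m jog '[0.6,0,0,-40,0, 0.6,0,0,-40,0, 0.6,0,0,-40,0]'; python3 - <<'E'
from h import *
to((390,-290,170)); o=get_obs(); R=Ro.from_euler("xyz",o["tcp_rot"]).as_matrix()
print("tilt az",np.degrees(np.arctan2(R[1,2],R[0,2])),np.degrees(np.arccos(-R[2,2])))
E
```

```text
time: 17.55
tool_pos: [421.4, 65.1, 174.3]
tcp_rot: [3.058, -0.428, -0.315]
contact_force: [0.9, -0.6, 0.9]
grip_width: 36.9
t 17.55 q [ 0.154  0.145  2.14  -0.508  0.566  2.451] F [ 0.9 -0.6  0.9] w 36.9
R
 [[ 0.865 -0.342  0.367]
 [-0.282 -0.937 -0.207]
 [ 0.415  0.076 -0.907]]
tcp [421.4  65.1 174.3] tip [430.6  59.9 151.7]
rows 8 per row [ 8.9 42.9  5.1] dist 352.7
tilt az -29.47772751126644 24.936378920968302
```

```bash
python3 -m jog '[0.6,4,44,6,0, 0.6,4,44,6,0, 0.6,4,44,6,0, 0.6,4,44,6,0, 0.6,4,44,6,0]' >/dev/null;  python3 -m jog '[0.6,4,44,6,0, 0.6,4,44,6,0, 0.6,4,44,6,0, 0.6,4,44,6,0]'; python3 - <<'E'
from h import *
to((345,-310,60)); o=get_obs(); R=Ro.from_euler("xyz",o["tcp_rot"]).as_matrix()
print("tilt az",np.degrees(np.arctan2(R[1,2],R[0,2])),np.degrees(np.arccos(-R[2,2])))
E
```

```text
time: 18.45
tool_pos: [360.1, -276.6, 180.9]
tcp_rot: [3.06, -0.453, -0.294]
contact_force: [1.0, -0.2, 0.2]
grip_width: 36.9
t 18.45 q [-0.961  0.118  2.16   0.45   0.493  0.564] F [ 1.  -0.2  0.2] w 36.9
R
 [[ 0.861 -0.323  0.394]
 [-0.26  -0.944 -0.204]
 [ 0.437  0.073 -0.896]]
tcp [ 360.1 -276.6  180.9] tip [ 370.  -281.7  158.5]
rows 3 per row [-19.1   9.2  28.1] dist 105.5
tilt az -27.379356377895288 26.31354964881198
```

```bash
python3 - <<'E'
from h import *
to((385,-200,60),3)
E
python3 -m jog '[0.6,-10,-28,28,0, 0.6,-10,-28,28,0, 0.6,-10,-28,28,0]'; python3 - <<'E'
from h import *
to((385,-200,40)); o=get_obs(); R=Ro.from_euler("xyz",o["tcp_rot"]).as_matrix()
print("tilt az",np.degrees(np.arctan2(R[1,2],R[0,2])),np.degrees(np.arccos(-R[2,2])))
E
```

```text
t 18.45 q [-0.961  0.118  2.16   0.45   0.493  0.564] F [ 1.  -0.2  0.2] w 36.9
R
 [[ 0.861 -0.323  0.394]
 [-0.26  -0.944 -0.204]
 [ 0.437  0.073 -0.896]]
tcp [ 360.1 -276.6  180.9] tip [ 370.  -281.7  158.5]
rows 3 per row [-17.1 -29.7  25.9] dist 128.9
time: 18.75
tool_pos: [391.0, -235.8, 118.1]
tcp_rot: [3.087, -0.435, -0.325]
contact_force: [0.9, -0.2, 0.2]
grip_width: 36.7
t 18.75 q [-0.807  0.258  2.226  0.551  0.284  0.598] F [ 0.9 -0.2  0.2] w 36.7
R
 [[ 0.86  -0.34   0.381]
 [-0.289 -0.939 -0.186]
 [ 0.421  0.05  -0.906]]
tcp [ 391.  -235.8  118.1] tip [ 400.5 -240.5   95.5]
rows 2 per row [-24.2 -17.8  18.4] dist 70.4
tilt az -26.005461826111656 25.080039946169578
```

```bash
python3 -m jog '[0.6,-12,-1,27,0, 0.6,-12,-1,27,0]'; python3 - <<'E'
from h import *
to((395,-240,25)); o=get_obs(); R=Ro.from_euler("xyz",o["tcp_rot"]).as_matrix()
print("tilt az",np.degrees(np.arctan2(R[1,2],R[0,2])),np.degrees(np.arccos(-R[2,2])))
E
```

```text
time: 18.95
tool_pos: [392.2, -250.4, 87.4]
tcp_rot: [3.123, -0.413, -0.324]
contact_force: [0.4, -0.4, 1.2]
grip_width: 37.2
t 18.95 q [-0.854  0.349  2.212  0.738  0.282  0.361] F [ 0.4 -0.4  1.2] w 37.2
R
 [[ 0.868 -0.325  0.374]
 [-0.291 -0.946 -0.145]
 [ 0.401  0.017 -0.916]]
tcp [ 392.2 -250.4   87.4] tip [ 401.6 -254.1   64.5]
rows 1 per row [-25.6 -11.8  31.7] dist 42.4
tilt az -21.138557736665188 23.671272702408082
```

```bash
python3 -m jog '[0.6,5,-42,-12,0, 0.6,5,-42,0,0, 0.6,5,-42,10,0, 0.6,-12,0,27,0]'; python3 - <<'E'
from h import *
to((395,-240,25)); o=get_obs(); R=Ro.from_euler("xyz",o["tcp_rot"]).as_matrix()
print("tilt az",np.degrees(np.arctan2(R[1,2],R[0,2])),np.degrees(np.arccos(-R[2,2])))
E
```

```text
time: 19.35
tool_pos: [443.8, -167.6, 93.7]
tcp_rot: [-3.141, -0.379, -0.325]
contact_force: [-0.6, 0.4, 0.5]
grip_width: 36.9
t 19.35 q [-0.582  0.344  2.164  0.346  0.283  0.998] F [-0.6  0.4  0.5] w 36.9
R
 [[ 0.88  -0.319  0.35 ]
 [-0.297 -0.948 -0.118]
 [ 0.37  -0.001 -0.929]]
tcp [ 443.8 -167.6   93.7] tip [ 452.5 -170.5   70.5]
rows 3 per row [-15.6  28.1  10.1] dist 101.0
tilt az -18.546971677441977 21.693734789112252
```

```bash
python3 -m jog '[0.6,-16,-25,20,0, 0.6,-16,-25,20,0]'; python3 - <<'E'
from h import *
to((425,-110,25)); o=get_obs(); R=Ro.from_euler("xyz",o["tcp_rot"]).as_matrix()
print("tilt az",np.degrees(np.arctan2(R[1,2],R[0,2])),np.degrees(np.arccos(-R[2,2])))
E
```

```text
time: 19.55
tool_pos: [458.3, -124.3, 78.1]
tcp_rot: [-3.129, -0.339, -0.327]
contact_force: [0.4, -0.2, 0.1]
grip_width: 36.5
t 19.55 q [-0.463  0.385  2.146  0.21   0.282  1.241] F [ 0.4 -0.2  0.1] w 36.5
R
 [[ 0.893 -0.317  0.319]
 [-0.303 -0.948 -0.094]
 [ 0.333 -0.012 -0.943]]
tcp [ 458.3 -124.3   78.1] tip [ 466.3 -126.6   54.5]
rows 2 per row [-25.9  -1.2   6.6] dist 53.4
tilt az -16.48914908995467 19.438518292788935
```

```bash
python3 -m jog '[0.6,-20,0,18,0, 0.6,-20,0,18,0]'; python3 - <<'E'
from h import *
to((445,-126,25)); o=get_obs(); R=Ro.from_euler("xyz",o["tcp_rot"]).as_matrix()
print("tilt az",np.degrees(np.arctan2(R[1,2],R[0,2])),np.degrees(np.arccos(-R[2,2])))
E
```

```text
time: 19.75
tool_pos: [446.7, -121.2, 61.3]
tcp_rot: [-3.118, -0.3, -0.322]
contact_force: [-0.9, -0.4, -0.7]
grip_width: 36.5
t 19.75 q [-0.475  0.414  2.161  0.247  0.282  1.186] F [-0.9 -0.4 -0.7] w 36.5
R
 [[ 0.906 -0.31   0.287]
 [-0.302 -0.951 -0.071]
 [ 0.295 -0.022 -0.955]]
tcp [ 446.7 -121.2   61.3] tip [ 453.8 -123.    37.4]
rows 1 per row [-10.8   5.9   9.5] dist 15.5
tilt az -13.88453607148182 17.218146361742924
```

```bash
python3 -m jog '[0.6,-20,5,14,0]'; python3 - <<'E'
from h import *
to((463,23,80)); o=get_obs(); R=Ro.from_euler("xyz",o["tcp_rot"]).as_matrix()
print("tilt az",np.degrees(np.arctan2(R[1,2],R[0,2])),np.degrees(np.arccos(-R[2,2])))
E
```

```text
time: 19.85
tool_pos: [435.9, -124.6, 54.6]
tcp_rot: [-3.112, -0.282, -0.321]
contact_force: [0.1, -1.0, 0.2]
grip_width: 36.7
t 19.85 q [-0.499  0.421  2.176  0.285  0.282  1.125] F [ 0.1 -1.   0.2] w 36.7
R
 [[ 0.912 -0.307  0.273]
 [-0.303 -0.951 -0.06 ]
 [ 0.278 -0.028 -0.96 ]]
tcp [ 435.9 -124.6   54.6] tip [ 442.8 -126.1   30.6]
rows 4 per row [ -3.2 -37.4 -12.7] dist 158.4
tilt az -12.33821014899503 16.22876272236553
```

```bash
python3 -m jog '[0.6,-8,-38,-14,0, 0.6,-8,-38,-14,0, 0.6,-6,-38,-12,0, 0.6,-6,-38,-5,0, 0.6,0,0,0,0]'; python3 - <<'E'
from h import *
to((459,23.5,25)); o=get_obs(); R=Ro.from_euler("xyz",o["tcp_rot"]).as_matrix()
print("tilt az",np.degrees(np.arctan2(R[1,2],R[0,2])),np.degrees(np.arccos(-R[2,2])))
E
```

```text
time: 20.35
tool_pos: [445.3, 27.4, 95.0]
tcp_rot: [-3.111, -0.283, -0.335]
contact_force: [-0.0, -0.2, -0.1]
grip_width: 36.7
t 20.35 q [-0.084  0.324  2.149 -0.105  0.389  1.909] F [-0.  -0.2 -0.1] w 36.7
R
 [[ 0.907 -0.32   0.274]
 [-0.315 -0.947 -0.063]
 [ 0.28  -0.029 -0.96 ]]
tcp [445.3  27.4  95. ] tip [452.2  25.9  71. ]
rows 1 per row [-5.9  1.4 46.2] dist 46.5
tilt az -12.965742115479735 16.323014275234588
```

```bash
python3 -m jog '[0.6,-4,1,22,0, 0.6,-4,1,22,0, 0.6,0,0,0,0]'; python3 - <<'E'
from h import *
to((466,21.5,8)); o=get_obs(); R=Ro.from_euler("xyz",o["tcp_rot"]).as_matrix()
print("tilt az",np.degrees(np.arctan2(R[1,2],R[0,2])),np.degrees(np.arccos(-R[2,2])))
for n in("side","top"):
    im,d=capture(n); np.savez(f"{n}7.npz",im=im,d=d)
    a,b,c,e=((210,370,100,250) if n=="side" else (200,350,130,270))
    cv2.imwrite(f"pics/{n}7.png",cv2.resize(cv2.convertScaleAbs(im[c:e,a:b,::-1],alpha=1.6),None,fx=4,fy=4,interpolation=cv2.INTER_CUBIC))
E
```

```text
time: 20.65
tool_pos: [452.4, 24.3, 55.7]
tcp_rot: [-3.114, -0.277, -0.333]
contact_force: [-0.3, 0.1, 0.7]
grip_width: 36.9
t 20.65 q [-0.09   0.423  2.162 -0.14   0.283  1.939] F [-0.3  0.1  0.7] w 36.9
R
 [[ 0.909 -0.32   0.267]
 [-0.315 -0.947 -0.063]
 [ 0.273 -0.027 -0.962]]
tcp [452.4  24.3  55.7] tip [459.1  22.7  31.7]
rows 1 per row [ 0.2 -0.4 24.7] dist 24.7
tilt az -13.328835290441978 15.933932492180677
```

View pics/side7.png

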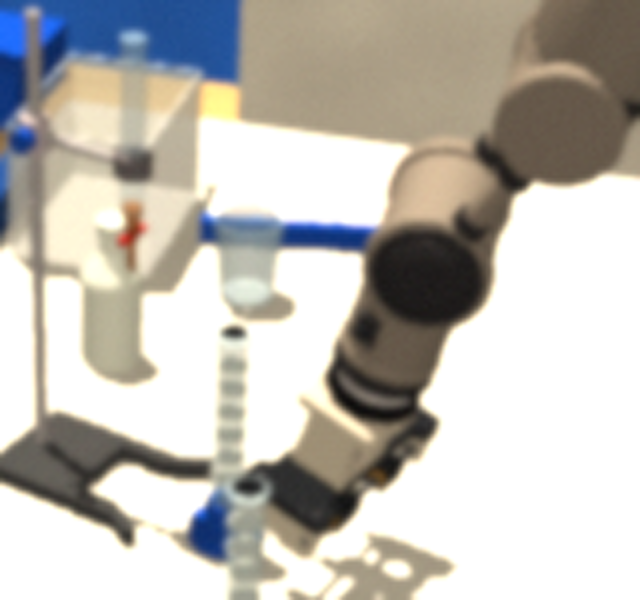

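View pics/top7.png

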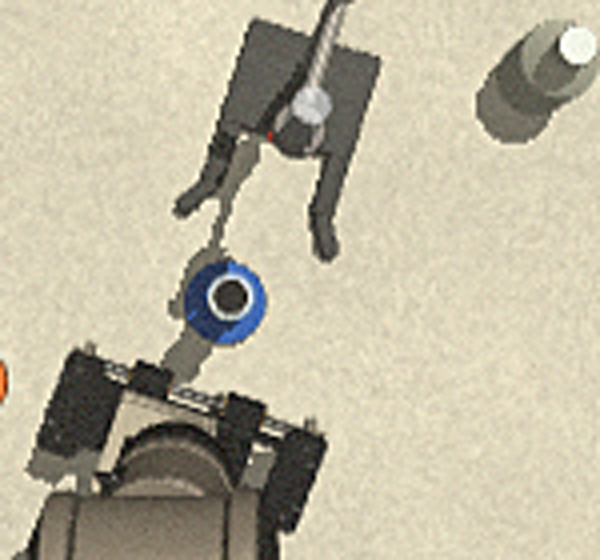

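```bash
python3 -m jog '[0.6,6,0,14,0, 0.6,6,0,14,0]'; python3 - <<'E'
from h import *
to((480,16.5,8)); o=get_obs(); R=Ro.from_euler("xyz",o["tcp_rot"]).as_matrix()
print("tilt az",np.degrees(np.arctan2(R[1,2],R[0,2])),np.degrees(np.arccos(-R[2,2])))
E
```

```text
time: 20.95
tool_pos: [476.1, 18.2, 42.4]
tcp_rot: [-3.116, -0.274, -0.336]
contact_force: [0.2, -0.4, 0.1]
grip_width: 36.8
t 20.95 q [-0.099  0.479  2.11  -0.137  0.282  1.931] F [ 0.2 -0.4  0.1] w 36.8
R
 [[ 0.909 -0.323  0.264]
 [-0.317 -0.946 -0.065]
 [ 0.271 -0.025 -0.962]]
tcp [476.1  18.2  42.4] tip [482.7  16.5  18.4]
rows 1 per row [-5.2  1.2  9.3] dist 10.7
tilt az -13.764199922983453 15.762776067244918
```

```bash
python3 -m jog '[0.6,-4,0.5,12,0, 0.6,0,0,0,0]'; python3 - <<'E'
from h import *
to((486,14.5,8)); o=get_obs(); R=Ro.from_euler("xyz",o["tcp_rot"]).as_matrix()
print("tilt az",np.degrees(np.arctan2(R[1,2],R[0,2])),np.degrees(np.arccos(-R[2,2])))
E
```

```text
time: 21.15
tool_pos: [480.7, 17.7, 35.5]
tcp_rot: [-3.119, -0.267, -0.337]
contact_force: [0.6, 0.6, 0.1]
grip_width: 36.8
t 21.15 q [-0.098  0.501  2.096 -0.145  0.282  1.942] F [0.6 0.6 0.1] w 36.8
R
 [[ 0.91  -0.325  0.256]
 [-0.319 -0.945 -0.066]
 [ 0.264 -0.022 -0.964]]
tcp [480.7  17.7  35.5] tip [487.1  16.   11.3]
rows 1 per row [-1.4  1.9  3.1] dist 3.8
tilt az -14.38546220678722 15.349515638331624
```

```bash
python3 -m jog '[0.6,-3,1.5,6,0, 0.6,0,0,0,0]'; python3 - <<'E'
from h import *
to((492.5,12,7.5),1); o=get_obs(); R=Ro.from_euler("xyz",o["tcp_rot"]).as_matrix()
print("tilt az",np.degrees(np.arctan2(R[1,2],R[0,2])),np.degrees(np.arccos(-R[2,2])))
E
```

```text
time: 21.35
tool_pos: [480.6, 17.1, 32.0]
tcp_rot: [-3.121, -0.261, -0.337]
contact_force: [-0.7, 0.3, -0.2]
grip_width: 37.0
t 21.35 q [-0.099  0.509  2.094 -0.148  0.282  1.944] F [-0.7  0.3 -0.2] w 37.0
R
 [[ 0.912 -0.326  0.25 ]
 [-0.32  -0.945 -0.066]
 [ 0.258 -0.02  -0.966]]
tcp [480.6  17.1  32. ] tip [486.8  15.5   7.9]
rows 1 per row [6.2 1.4 2. ] dist 6.7
tilt az -14.775585016162406 15.013906214321507
```

```bash
python3 -m jog '[0.6,10,0.4,2.8,0, 0.6,10,0.4,2.8,0, 0.6,10,0.4,2.8,0]'; python3 - <<'E'
from h import *
to((592.5,-25.8,7.5),9)
for n in("side","top"):
    im,d=capture(n); np.savez(f"{n}8.npz",im=im,d=d)
    a,b,c,e=((210,370,100,250) if n=="side" else (200,350,130,270))
    cv2.imwrite(f"pics/{n}8.png",cv2.resize(cv2.convertScaleAbs(im[c:e,a:b,::-1],alpha=1.6),None,fx=4,fy=4,interpolation=cv2.INTER_CUBIC))
E
```

```text
time: 21.65
tool_pos: [509.5, 5.9, 31.6]
tcp_rot: [-3.122, -0.258, -0.336]
contact_force: [-2.2, -0.1, 0.7]
grip_width: 36.4
t 21.65 q [-0.118  0.54   2.017 -0.111  0.33   1.886] F [-2.2 -0.1  0.7] w 36.4
R
 [[ 0.913 -0.325  0.248]
 [-0.319 -0.946 -0.065]
 [ 0.256 -0.019 -0.967]]
tcp [509.5   5.9  31.6] tip [515.7   4.2   7.4]
rows 9 per row [8.9 0.4 2.3] dist 82.5
```

View pics/side8.png

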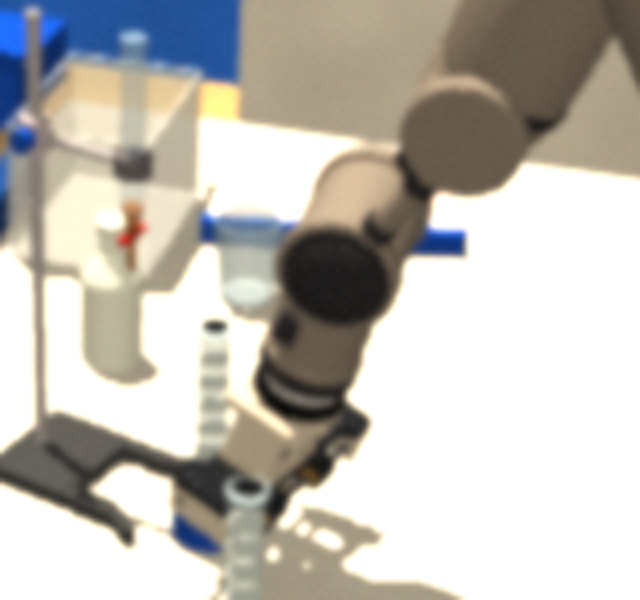

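View pics/top8.png

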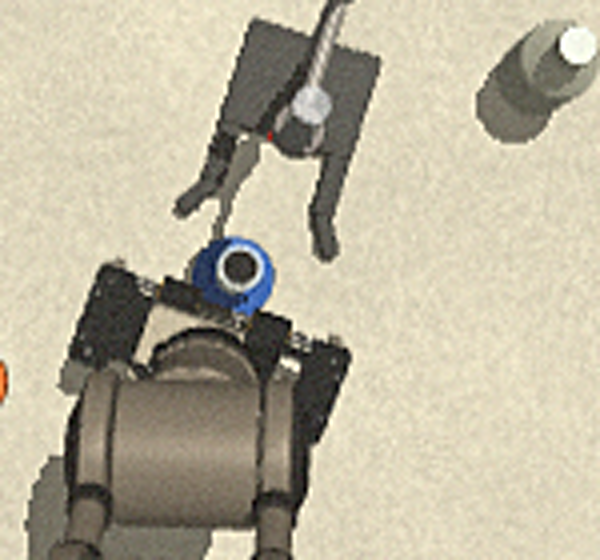

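```bash
python3 - <<'E'
from h import *
o,R,p=st(); t=p+25*R[:,2]; h=np.load("home.npy"); w=np.array([np.cos(h[2]),np.sin(h[2])]); n=np.array([-w[1],w[0]])
for f in("side","top"):
    X=cloud(f,np.load(f+"8.npz")["d"]); a=(X[:,:2]-t[:2])@w; b=(X[:,:2]-t[:2])@n
    print(f)
    for z0 in range(20,460,20):
        k=(X[:,2]>z0)&(X[:,2]<=z0+20)&(np.abs(b)<60)&(a>-150)&(a<95)
        g=k&(a<12) 
        if k.sum()>3: print(z0,k.sum(),"front (a<12):",np.percentile(a[g],98).round(0) if g.sum() else None,"all",np.percentile(a[k],[50,98]).round(0))
E
```

```text
t 21.75 q [-0.119  0.54   2.015 -0.111  0.328  1.887] F [1.1 0.1 0.7] w 36.6
R
 [[ 0.912 -0.325  0.251]
 [-0.319 -0.945 -0.066]
 [ 0.259 -0.02  -0.966]]
tcp [511.1   5.4  32. ] tip [517.4   3.8   7.8]
side
40 4 front (a<12): -25.0 all [-26. -25.]
60 67 front (a<12): -36.0 all [-54.  39.]
80 117 front (a<12): -46.0 all [-52.  39.]
100 154 front (a<12): -5.0 all [-33.  37.]
120 113 front (a<12): -13.0 all [-26.  37.]
140 175 front (a<12): -19.0 all [-45.  36.]
160 273 front (a<12): -11.0 all [-41.  36.]
180 183 front (a<12): -16.0 all [-33.  42.]
200 153 front (a<12): -22.0 all [-68.  25.]
220 128 front (a<12): -30.0 all [-77. -30.]
240 98 front (a<12): -37.0 all [-66. -37.]
260 44 front (a<12): -77.0 all [-104.  -77.]
280 69 front (a<12): -103.0 all [-126. -103.]
300 90 front (a<12): -113.0 all [-130. -113.]
320 151 front (a<12): -32.0 all [-124.  -32.]
340 420 front (a<12): -45.0 all [-88. -45.]
360 75 front (a<12): -62.0 all [-133.  -62.]
380 25 front (a<12): -136.0 all [-144. -136.]
400 14 front (a<12): -140.0 all [-146. -140.]
420 24 front (a<12): -140.0 all [-144. -140.]
440 28 f
[... 238 characters left out ...]
]
140 4 front (a<12): -30.0 all [-35. -30.]
160 131 front (a<12): -4.0 all [-16.  -4.]
180 73 front (a<12): -8.0 all [-8. 48.]
200 127 front (a<12): -13.0 all [28. 48.]
220 77 front (a<12): -16.0 all [-23. -16.]
240 69 front (a<12): -24.0 all [-32. -24.]
260 24 front (a<12): -28.0 all [-32. -28.]
280 63 front (a<12): -31.0 all [-36. -31.]
300 12 front (a<12): -23.0 all [-54. -23.]
320 289 front (a<12): -26.0 all [-53. -26.]
340 1382 front (a<12): -38.0 all [-81. -38.]
360 324 front (a<12): -51.0 all [-85. -51.]
380 87 front (a<12): -97.0 all [-130.  -97.]
400 13 front (a<12): -109.0 all [-121. -109.]
420 11 front (a<12): -114.0 all [-135. -114.]
440 202 front (a<12): -107.0 all [-134. -107.]
```

Clearances: the body front is ≥ 5 mm short of the tube, and the wrist stays about 35 mm from the burette. I'll continue into the mouth.

```bash
python3 -m jog '[0.6,9,0.4,2.5,0, 0.6,9,0.4,2.5,0, 0.6,9,0.4,2.5,0]'; python3 - <<'E'
from h import *
to((592.5,-25.8,7.5),6)
for n in("top",):
    im,d=capture(n); np.savez(f"{n}9.npz",im=im,d=d)
    a,b,c,e=((210,370,100,250) if n=="side" else (220,330,120,220))
    cv2.imwrite(f"pics/{n}9.png",cv2.resize(cv2.convertScaleAbs(im[c:e,a:b,::-1],alpha=1.8),None,fx=6,fy=6,interpolation=cv2.INTER_CUBIC))
E
```

```text
time: 22.05
tool_pos: [537.4, -5.1, 31.2]
tcp_rot: [-3.122, -0.259, -0.336]
contact_force: [-2.3, 0.2, 1.8]
grip_width: 36.9
t 22.05 q [-0.135  0.57   1.943 -0.087  0.372  1.847] F [-2.3  0.2  1.8] w 36.9
R
 [[ 0.913 -0.325  0.248]
 [-0.319 -0.945 -0.065]
 [ 0.256 -0.019 -0.967]]
tcp [537.4  -5.1  31.2] tip [543.6  -6.8   7. ]
rows 6 per row [8.5 0.3 2.1] dist 52.5
```

View pics/top9.png

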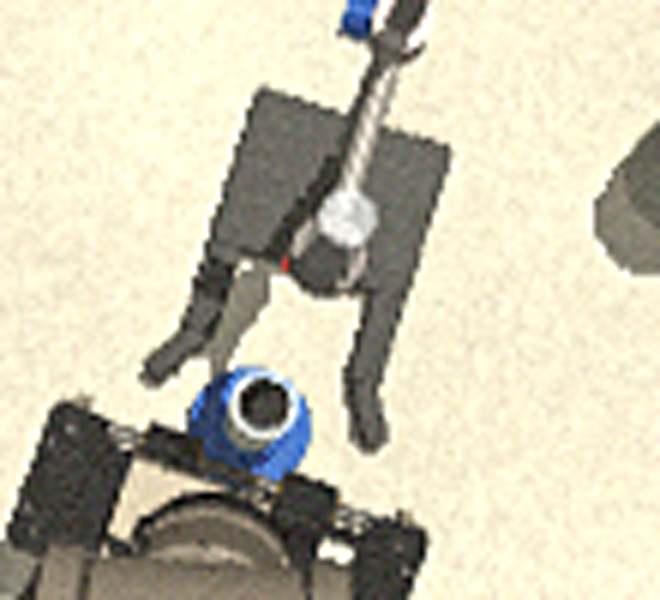

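The foot is in the lead-in and about centred. The fingers are 74 mm over their backs, which is tight between the splayed arms, so I'll back off, narrow them clear of the foot, and then finish.

```bash
python3 -m jog '[0.6,-10,0,-2.6,0, 0.74,-2,0,-0.5,0, 0.74,0,0,0,0, 0.74,0,0,0,0]'; python3 - <<'E'
from h import *
h=np.load("home.npy"); w=np.array([np.cos(h[2]),np.sin(h[2])]); e=h[:2]-38.5*w; print(e)
to((e[0],e[1],7.5),8)
E
```

```text
time: 22.5
tool_pos: [527.3, -1.7, 31.6]
tcp_rot: [-3.121, -0.263, -0.337]
contact_force: [-0.1, -0.1, 0.2]
grip_width: 24.2
[588.55170716 -24.75580461]
t 22.5 q [-0.13   0.558  1.974 -0.096  0.35   1.861] F [-0.1 -0.1  0.2] w 24.2
R
 [[ 0.911 -0.326  0.252]
 [-0.319 -0.945 -0.066]
 [ 0.26  -0.02  -0.965]]
tcp [527.3  -1.7  31.6] tip [533.6  -3.3   7.4]
rows 8 per row [7.1 0.3 1.9] dist 59.0
```

```bash
python3 -m jog '[0.74,8,0.4,2.2,0, 0.74,8,0.4,2.2,0, 0.74,8,0.4,2.2,0, 0.74,8,0.4,2.2,0]'; python3 - <<'E'
from h import *
to((588.5,-24.8,7.5),4)
for n in("top",):
    im,d=capture(n); np.savez(f"{n}10.npz",im=im,d=d)
    a,b,c,e=(220,330,120,220)
    cv2.imwrite(f"pics/{n}10.png",cv2.resize(cv2.convertScaleAbs(im[c:e,a:b,::-1],alpha=1.8),None,fx=6,fy=6,interpolation=cv2.INTER_CUBIC))
E
```

```text
time: 22.9
tool_pos: [559.2, -14.3, 31.2]
tcp_rot: [-3.121, -0.261, -0.336]
contact_force: [-2.2, 0.4, 1.6]
grip_width: 24.0
t 22.9 q [-0.148  0.594  1.886 -0.072  0.403  1.819] F [-2.2  0.4  1.6] w 24.0
R
 [[ 0.912 -0.325  0.25 ]
 [-0.319 -0.946 -0.066]
 [ 0.258 -0.02  -0.966]]
tcp [559.2 -14.3  31.2] tip [565.4 -15.9   7. ]
rows 4 per row [6.  0.2 1.5] dist 24.7
```

View pics/top10.png

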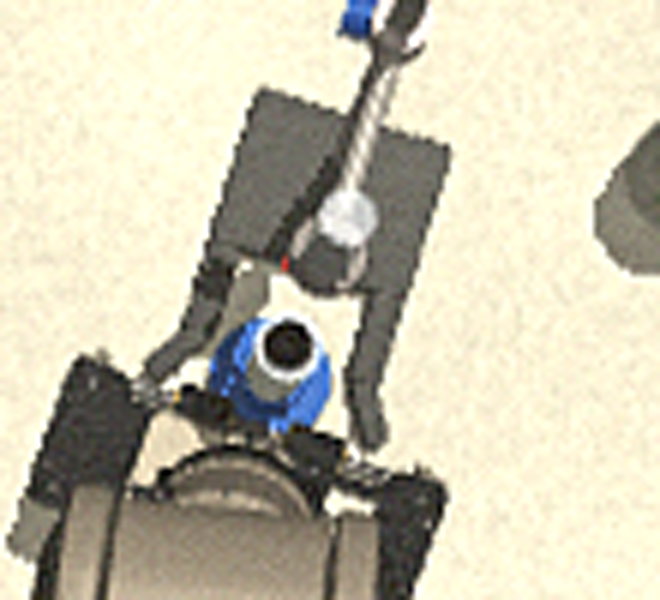

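```bash
python3 -m jog '[0.74,6,0.1,1.6,0, 0.74,6,0.1,1.6,0, 0.74,5,0.1,1.3,0]'; python3 - <<'E'
from h import *
to((588.5,-24.8,7.5),2)
E
```

```text
time: 23.25
tool_pos: [578.3, -21.4, 31.2]
tcp_rot: [-3.121, -0.262, -0.337]
contact_force: [-2.3, 1.7, 1.1]
grip_width: 24.1
t 23.25 q [-0.156  0.616  1.833 -0.062  0.432  1.802] F [-2.3  1.7  1.1] w 24.1
R
 [[ 0.912 -0.325  0.251]
 [-0.319 -0.945 -0.066]
 [ 0.259 -0.02  -0.966]]
tcp [578.3 -21.4  31.2] tip [584.6 -23.1   7.1]
rows 2 per row [2.1 0.2 0.3] dist 4.3
```

```bash
python3 -m jog '[0.74,3,0,0.8,0, 0.74,3,0,0.8,0]'; python3 -m jog '[0.74,3,0,0.8,0]'; python3 -c "
from h import *
to((588.5,-24.8,7.5),2)"
```

```text
time: 23.45
tool_pos: [584.9, -23.8, 31.2]
tcp_rot: [-3.121, -0.262, -0.337]
contact_force: [-2.4, 1.1, 1.9]
grip_width: 23.8
time: 23.55
tool_pos: [585.7, -24.2, 30.6]
tcp_rot: [-3.122, -0.256, -0.337]
contact_force: [-16.2, 6.0, 12.6]
grip_width: 23.9
t 23.55 q [-0.159  0.627  1.808 -0.058  0.452  1.794] F [-16.2   6.   12.6] w 23.9
R
 [[ 0.913 -0.326  0.246]
 [-0.32  -0.945 -0.065]
 [ 0.253 -0.019 -0.967]]
tcp [585.7 -24.2  30.6] tip [591.9 -25.8   6.4]
rows 2 per row [-1.6  0.1 -1. ] dist 3.7
```

Force rose from about 2 N to 18 N right at the predicted stop, so the foot is against the back. I'll back off straight and look.

```bash
python3 -m jog '[0.74,-6,0,-1.6,0, 0.74,-12,0,-4,0, 0.74,-20,0,-8,0, 0.74,-35,0,-15,0, 0.74,-40,0,-20,0]'; python3 -m jog '[0.74,-40,0,-20,0, 0.74,-35,0,-35,0, 0.74,-20,0,-45,0, 0.74,0,0,0,0]'; python3 - <<'E'
from h import *
st()
for n in("side","top"):
    im,d=capture(n); np.savez(f"{n}11.npz",im=im,d=d)
    a,b,c,e=((190,330,90,240) if n=="side" else (220,330,110,210))
    cv2.imwrite(f"pics/{n}11.png",cv2.resize(cv2.convertScaleAbs(im[c:e,a:b,::-1],alpha=1.8),None,fx=(4 if n=="side" else 6),fy=(4 if n=="side" else 6),interpolation=cv2.INTER_CUBIC))
    cv2.imwrite(f"pics/{n}11f.png",cv2.resize(cv2.convertScaleAbs(im[:,:,::-1],alpha=1.5),None,fx=1.5,fy=1.5,interpolation=cv2.INTER_CUBIC))
E
```

```text
time: 24.05
tool_pos: [473.6, 14.3, 49.4]
tcp_rot: [-3.119, -0.267, -0.339]
contact_force: [-0.4, 0.6, 0.7]
grip_width: 24.0
time: 24.45
tool_pos: [353.8, 53.2, 122.8]
tcp_rot: [-3.119, -0.267, -0.338]
contact_force: [0.4, 0.1, -0.1]
grip_width: 23.4
t 24.45 q [-0.014  0.133  2.304 -0.145  0.448  2.014] F [ 0.4  0.1 -0.1] w 23.4
R
 [[ 0.91  -0.326  0.257]
 [-0.32  -0.945 -0.066]
 [ 0.264 -0.022 -0.964]]
tcp [353.8  53.2 122.8] tip [360.2  51.6  98.7]
```

View pics/side11.png

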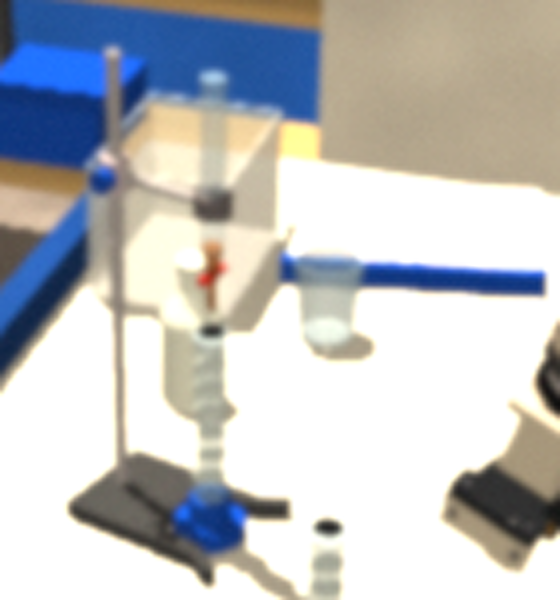

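View pics/top11.png

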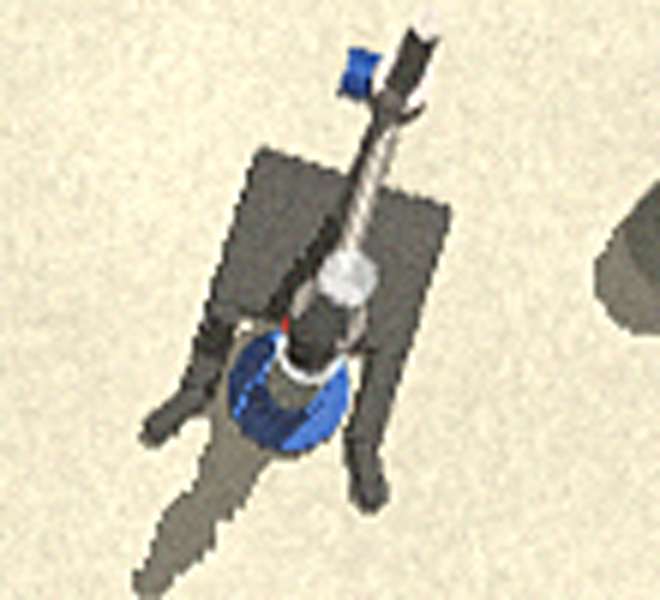

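View pics/top11f.png

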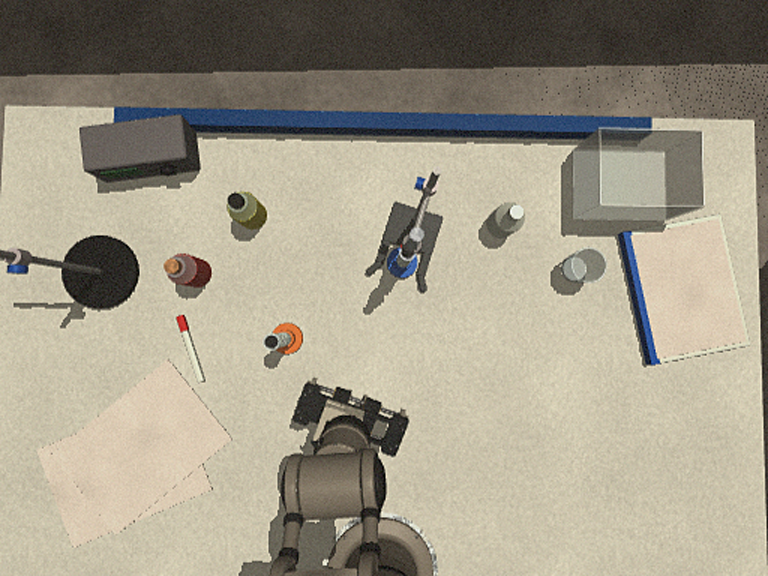

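```bash
python3 - <<'E'
from h import *
from scipy.optimize import minimize
h=np.load("home.npy"); im=np.load("top11.npz")["im"]; u0,v0=245,150
print("home px z16",proj("top",(h[0],h[1],16)))
sub=cv2.resize(im[v0:v0+45,u0:u0+45],None,fx=6,fy=6,interpolation=cv2.INTER_CUBIC).astype(int)
bl=((sub[...,2]-sub[...,0])>18).astype(np.uint8); bl=cv2.morphologyEx(bl,cv2.MORPH_CLOSE,np.ones((15,15),np.uint8))
a=np.linspace(0,2*np.pi,60)
def mask(p):
    o=np.zeros_like(bl)
    for zz in(0,16):
        q=np.array([proj("top",(p[0]+32*np.cos(t),p[1]+32*np.sin(t),zz)) for t in a]); q=(q-[u0,v0]+.5)*6-.5
        cv2.fillPoly(o,[np.round(q*16).astype(np.int32)],1,shift=4)
    return o
ign=np.zeros_like(bl); ign[:,:]=0; Y,X=np.mgrid[:bl.shape[0],:bl.shape[1]]; vv=(Y+.5)/6-.5+v0; ign[vv<173]=1
b=minimize(lambda p:np.sum((mask(p)!=bl)&(ign==0)),h[:2],method="Nelder-Mead",options=dict(initial_simplex=[h[:2]+[-8,-4],h[:2]+[6,0],h[:2]+[0,7]]))
c,s=np.cos(h[2]),np.sin(h[2]); d=b.x-h[:2]
print("foot",b.x,"in home frame",c*d[0]+s*d[1],-s*d[0]+c*d[1],b.fun)
cc=cv2.convertScaleAbs(cv2.resize(im[120:200,225:315,::-1],None,fx=7,fy=7,interpolation=cv2.INTER_CUBIC),alpha=1.8)
for P,col in((poly_h(*h),(0,255,0)),([(h[0]+32*np.cos(t),h[1]+32*np.sin(t),16) for t in a],(0,0,255))):
    q=(np.array([proj("top",X) for X in P])-[225,120]+.5)*7; cv2.polylines(cc,[q.astype(np.int32)],True,col,1)
cv2.imwrite("pics/chk.png",cc)
# bystander change
A=np.load("top0.npz")["im"].astype(int); D=np.abs(cv2.GaussianBlur(A.astype(np.float32),(0,0),1.5)-cv2.GaussianBlur(im.astype(np.float32),(0,0),1.5)).max(2)>25
n,l,stt,ce=cv2.connectedComponentsWithStats(D.astype(np.uint8)); print([ (ce[i].round(0).tolist(),int(stt[i,4])) for i in range(1,n) if stt[i,4]>8])
E
```

```text
home px z16 (np.float64(267.35667052905285), np.float64(175.08016779315997))
foot [629.71609695 -38.32479747] in home frame 4.834157428449726 -0.880541478168509 1635.0
[([266.0, 178.0], 415), ([318.0, 230.0], 625), ([219.0, 318.0], 7707), ([50.0, 364.0], 3776), ([240.0, 380.0], 141)]
```

View pics/chk.png

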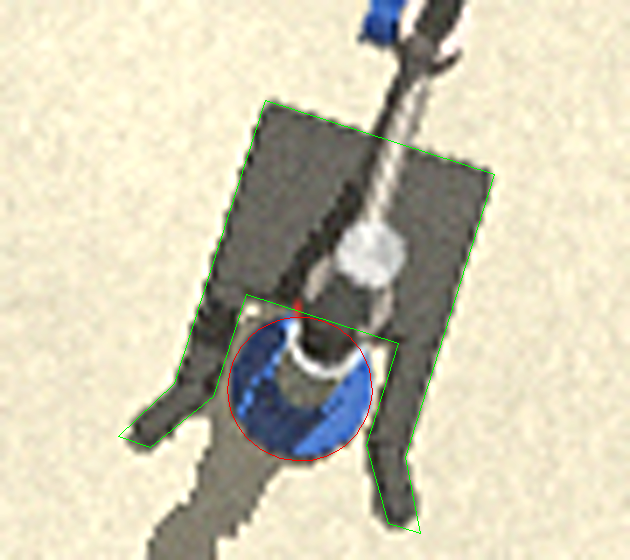

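```bash
python3 -c "
from h import *
print(get_obs()['time'],get_obs()['contact_force']); print(close_job())"
```

```text
24.55 [-0.19601205  0.73704527  0.39222523]
the job is handed in; nothing more can be done
None
```

The blue-footed cylinder is in the horseshoe, upright under the burette tip and against the back as far as I can measure. I handed the job in at 24.6 s with the gripper well clear.

**What I did:** I slid it by its foot only, in two pushes. The first took it sideways to the front of the mouth, the second straight in. Two partly open fingers pressed on the blue disc at about 7–10 mm height. With the tool straight down, the gripper body would have hit the glass. Moves allow no tilt, so I leaned the tool about 15–23° by working at the edges of the arm's reach.

**Last checks that agreed:**
- **Stop against the back:** the force was about 2–3 N while sliding. It rose to about 18 N (21 N with the vertical part) about 3.5 mm past where I expected the stop.
- **Position:** in the overlay the foot sits on the fitted home circle, and the side and top views show it upright under the tip.
- **Everything else:** comparing the first and last top pictures, only the cylinder and the arm had changed. Glass clearance was about 5 mm at its closest, by calculation and depth readings.

**Checks that disagreed or are uncertain:**
- **Foot position fit:** an automatic fit of the partly hidden foot put it 4.8 mm beyond home, which the back wall makes impossible. I take that as error in the fit and in my estimate of home, a few mm in all.
- **Joint range:** joint 3 read 0.036–0.037 rad at full stretch, against a listed minimum of 0.04. Joint 5 sat at its 0.28 limit and joint 4 came to −0.997 (limit −1). I can't tell whether the 0.036 counts as passing the range.

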